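# Cull the handle blanks and butt the sound ones up for scribing

### The arm

A 6-joint arm with a two-finger parallel gripper is mounted at the origin on the work surface. World frame = base frame: x ahead of the robot, y to its left, z up, the work surface at z = 0. Lengths are in m, angles in rad, forces in N, time in s.
With the tool pointing down it reaches from about 0.25 to 0.725 m from the base axis. Payload 4 kg.
Tool frame: the origin (TCP) lies midway between the tips of the shut fingers; the grasp point (between the pads) lies 19 mm behind it; z points along the fingers, y is the line along which they close (so a half turn about z gives the same grasp; the last joint's range is limited). The gripper opens to 85 mm and grips with 20 to 120 N. Pads are 22 mm wide; open, the fingers measure 114 mm over their backs; the gripper's body (76 mm by 85 mm) begins 54 mm behind the grasp point. The pads swing forward as they close: fully open they stand 13 mm farther back than shut.
Start: joints at [1.125, 0.241, 0.005, 1.335, 0, 1.571], TCP at [0.216, 0.451, 0.231] pointing down, gripper open.
Joint ranges: [-2.72, 2.72], [-1.05, 1.87], [-1.09, 1.28], [-1.99, 2.15], [-1.42, 1.44], [-3.14, 3.14]. Speed limits (rad/s): [2.79, 2.79, 3.14, 3.14, 3.14, 3.14].

### API

Orientations are given as a unit quaternion [x, y, z, w].
In Python, from workcell import monitor, vision, job gives the robot as it stands.
- The arm moves only by the tool move_arm, never from a script. Its argument "moves" is a list that holds one entry, the list of rows, each a list of 5 numbers: the shift along the world's x, y, z in m, then the turn about the world's z in degrees, then the opening in per cent of the stroke, from 0 (shut) to 100 (fully open). In form: [[[x, y, z, turn, gripper], ...]]. A call has 1 to 5 rows; each row is the pose to reach, as a shift and turn from the pose commanded when the call began; what a row does not reach only later rows make up. A row lasts 1/8 s, in which the tool goes at most 62.5 mm and 10.7 degrees, less where a joint would pass 70% of its speed; a pose out of reach is approached as far as the arm can. A call with a gripper value outside its range is refused whole. The fingers move at their own pace and stop on an object; the grip force is fixed at half the most. Time passes only in rows, so rows that repeat a pose let the fingers close. It gives the time, the measured TCP pose, the force, the opening and the grip force at its end, in the units of the state.
- monitor.get_obs(): the state, without advancing time (a new reading comes with each control period).
- vision.camera(name): name is "side" or "top"; returns a dict with "color" (400x640x3 uint8, red, green, blue), "camera_matrix" (3x3 intrinsics, pixels), "k1" (the pictures are not rectified: a ray, as slopes to the right and down, at radius r is drawn at 1 + k1 r^2 times it, then the intrinsics apply), "eye" and "attitude" of the camera in the world. Camera axes: x right, y up, looking along -z (the intrinsics and any distortion apply to the point x, -y, -z); pixel columns grow to the right and rows downward; lengths in m; the calibration is good to about 2 mm. A picture is of the moment at which its call begins. There is no depth.
- job.job_done(): hands the job in; it is judged then, once.
The state is a dict: "clock": time; "joint_pos": joint angles; "joint_vel": joint speeds; "tau": joint torques, N m; "eef_pos": TCP position; "tool_rot": TCP orientation; "ft_force": force on the tool from outside, world axes, zero at the start; "ft_torque": the same for the moment, N m; "grip_width": finger opening in m; "grasp_force": force on a finger pad.
Only numpy, scipy, OpenCV 4.12 (cv2) and the standard library are available. Lean on these libraries where they do the work, as an engineer would, in place of code of your own. Each camera call takes 0.05 s, during which the arm holds its last target. There are 200 camera calls.

### The job

Get the copper jug-handle blanks ready for scribing: clear the hammer off the marking-out plate and lay it down with its head and the front of its handle on the leather mat, put every spoilt blank (too short, bent, or with a corner sheared off) in the scrap box, and lay the sound straight ones flat on the plate, side by side in the inner corner: ends hard up against the back fence, the first one flush against the side stop and each next one flush against its neighbour, with no gaps. Leave the other things on the bench where they are.

Things in the scene. Friction and masses are not known exactly. Their poses are not given: they have to be found in the camera images.
- plate: the marking-out plate, fixed: flat steel, 230 (x) by 250 (y), 8 thick, origin at the centre of its underside on the bench. A dark back fence (14 thick, 18 high above the plate) runs along its far (+x) edge, inner face at x = +101; a dark side stop (same section) along its right (-y) edge, inner face at y = -111. Left and near sides are open.
- corner (a point): the inner corner of the marking-out plate, on its top surface (8 above the bench), where the face of the back fence meets the face of the side stop; axes as plate.
- blank1: a sound handle blank: straight copper bar 120 long (its x axis), 34 wide (y), 10 thick (z), square ends, about 0.36 kg; either face may lie up. Origin at its centre. It may be absent (then None). At the start it lies flat on the bench top, to the left of the plate.
- blank2: a sound handle blank: straight copper bar 120 long (its x axis), 34 wide (y), 10 thick (z), square ends, about 0.36 kg; either face may lie up. Origin at its centre. It may be absent (then None). At the start it lies flat on the bench top, to the left of the plate.
- blank3: a sound handle blank: straight copper bar 120 long (its x axis), 34 wide (y), 10 thick (z), square ends, about 0.36 kg; either face may lie up. Origin at its centre. It may be absent (then None). At the start it lies flat on the bench top, to the left of the plate.
- short: a spoilt blank (these start among the sound ones), cut too short: straight copper bar 80 long (x), 34 wide (y), 10 thick. Origin at its centre. May be absent (None).
- bent: a spoilt blank, bent to a dog-leg in its own plane, so it still lies flat: one leg 74 long, 34 wide along its x axis (x = -37 to +37), then a leg of the same width reaching about 50 further, turned 32 degrees towards +y; 10 thick. Origin in the middle of the 74 mm leg, at half thickness. May be absent (None).
- snipped: a spoilt blank: copper bar 120 long (x), 34 wide (y), 10 thick, but at its +x end the +y corner is sheared off on a slant (40 along the bar, 22 across), leaving that end 12 wide; both edges whole from x = -60 to +20. Origin at the centre of the full 120 x 34 outline. May be absent (None).
- hammer: the bouge hammer, lying on its side, 0.48 kg: pale round wooden handle 23 across along its x axis (centre line 13 above the underside), x = -175 to +50; dark iron head centred at x = +40, 26 thick, 124 long along y. Origin on the underside, under the handle 40 behind the head: a good place to grip across the handle. It starts on the marking-out plate.
- hammer_head (a point): the centre of the hammer's head (13 above its underside).
- mat: the dark brown leather tool mat with pale stitching, fixed flat on the bench: 150 (x) by 270 (y), 3 thick; origin at the centre of its underside.
- box: the scrap box: dark wooden box, open on top, fixed, 150 (x) by 250 (y) outside, 50 high, walls and floor 8 thick; origin at the centre of its underside.
- kettle: copper kettle with spout and brass bail handle, 156 across, about 205 high, beyond the plate; leave it alone.
- steel_block: round steel block, 80 across, 50 high, on the near left; leave it alone.
- scriber: brass scriber lying on the bench beyond the blanks at the left, 150 long; leave it alone.
- mallet: wooden mallet lying at the far right, head 64 across and 105 long; leave it alone.
- rivet_tin: closed round tin of rivets, 68 across, 60 high, on the near right; leave it alone.

How it is judged:
On the way:
1. the hammer is off the marking-out plate and lies on the leather mat (x of hammer in the frame of mat between -0.075 and 0.075 m and y of hammer in the frame of mat between -0.135 and 0.135 m and x of hammer_head in the frame of mat between -0.075 and 0.075 m and y of hammer_head in the frame of mat between -0.135 and 0.135 m and z of hammer in the frame of mat between -0.002 and 0.01 m and z of hammer_head in the frame of mat between 0.008 and 0.024 m and linear speed of hammer below 0.02 m/s), for 0.2 s.
At the end, for the whole second after the job is handed in: Hammer at rest on the mat (head and grip point over it); spoilt blanks at rest in the scrap box, below its rim; sound blanks flat on the plate, within 0.06 rad of square, ends within 3.5 mm of the fence, first within 3 mm of the stop, others within 3.5 mm of a neighbour, row of 3 closed within 6 mm (all of step 1 and y of any of blank1, blank2, blank3 in the frame of plate below -0.091 m and x of blank1 in the frame of plate between 0.0375 and 0.0435 m and z of blank1 in the frame of plate between 0.01 and 0.016 m and y of blank1 in the frame of plate between -0.098 and -0.02 m and angle between the x axis of each of blank1, blank2, blank3 and the x axis of plate, either way round below 0.06 rad and linear speed of each of blank1, blank2, blank3, short, bent, snipped below 0.02 m/s and (y of blank1 in the frame of plate below -0.091 m or horizontal distance between blank1 and blank2 below 0.0375 m or horizontal distance between blank1 and blank3 below 0.0375 m) and x of blank2 in the frame of plate between 0.0375 and 0.0435 m and z of blank2 in the frame of plate between 0.01 and 0.016 m and y of blank2 in the frame of plate between -0.098 and -0.02 m and (y of blank2 in the frame of plate below -0.091 m or horizontal distance between blank2 and blank1 below 0.0375 m or horizontal distance between blank2 and blank3 below 0.0375 m) and x of blank3 in the frame of plate between 0.0375 and 0.0435 m and z of blank3 in the frame of plate between 0.01 and 0.016 m and y of blank3 in the frame of plate between -0.098 and -0.02 m and (y of blank3 in the frame of plate below -0.091 m or horizontal distance between blank3 and blank1 below 0.0375 m or horizontal distance between blank3 and blank2 below 0.0375 m) and x of short in the frame of box between -0.067 and 0.067 m and y of short in the frame of box between -0.117 and 0.117 m and z of short in the frame of box between 0.006 and 0.045 m and x of bent in the frame of box between -0.067 and 0.067 m and y of bent in the frame of box between -0.117 and 0.117 m and z of bent in the frame of box between 0.006 and 0.045 m and x of snipped in the frame of box between -0.067 and 0.067 m and y of snipped in the frame of box between -0.117 and 0.117 m and z of snipped in the frame of box between 0.006 and 0.045 m); the robot touches nothing.
It fails at once if one of the other things on the bench (kettle, steel block, scriber, mallet, rivet tin) is knocked more than 40 mm from its place (distance of any of kettle, steel_block, scriber, mallet, rivet_tin from where it was at the start of the episode above 0.04 m).
Of blank1, blank2, blank3 only 2 to 3 are there at a start; the rules pass over those that are not, and their reading is None.
Of short, bent, snipped only 2 to 3 are there at a start; the rules pass over those that are not, and their reading is None.
At some moment in a run one of blank1, blank2, blank3, short, bent, snipped may be knocked a few centimetres aside while the robot is not near it.
Once in a run the grip may slacken for a moment while it holds something.
It also fails if it takes over 210 s, if anything falls off the work surface, if the arm or the gripper's body presses on something with over 40 N, if the wrist force passes 120 N, or if a joint passes its speed limit or range.

## Working session

There is one attempt and no reset: what is moved stays moved. The work goes in short steps, Python scripts to look and compute and a tool call to move; the robot and the scene stay as the last step left them, time stands still between calls to the robot, and variables do not carry over. Pictures are saved under pics/ and viewed, at most 14 in all, crops included, and the job is handed in when it is done.

Besides the shell and the picture viewer there is one more tool, called after "Emit:" as name([rows], argument=value, ...), one row to a line, values as JSON. move_arm: Moves the arm, as the interface text tells. Its arguments: {"type":"object","properties":{"moves":{"type":"array","items":{"type":"array","items":{"type":"array","items":{"type":"number"}}}}},"required":["moves"]}

```bash
mkdir -p pics; ls
cat > h.py <<'E'
import numpy as np, cv2
from scipy.spatial.transform import Rotation as R
from workcell import monitor, vision, job
def snap(name,fn=None):
    c=vision.camera(name)
    if fn: cv2.imwrite('pics/'+fn,c['color'][:,:,::-1])
    return c
def rot(c):
    a=np.array(c['attitude'],float)
    return a if a.shape==(3,3) else R.from_quat(a).as_matrix()
def p2w(c,uv,z):
    K=np.array(c['camera_matrix'],float); k=c['k1']
    out=[]
    for p in np.atleast_2d(np.array(uv,float)):
        d=np.linalg.solve(K,[p[0],p[1],1])[:2]; s=d.copy()
        for _ in range(30): s=d/(1+k*(s@s))
        ray=rot(c)@np.array([s[0],-s[1],-1]); e=np.array(c['eye'])
        out.append((e+ray*(z-e[2])/ray[2])[:2])
    return np.array(out)
def w2p(c,P):
    K=np.array(c['camera_matrix'],float); k=c['k1']
    q=(np.atleast_2d(P)-np.array(c['eye']))@rot(c)
    s=np.c_[q[:,0]/-q[:,2],-q[:,1]/-q[:,2]]; s=s*(1+k*(s**2).sum(1))[:,None]
    return s*[K[0,0],K[1,1]]+[K[0,2],K[1,2]]
E
python3 - <<'E'
from h import *
for n in('top','side'):
    c=snap(n,n+'0.png'); print(n,c['camera_matrix'],c['k1'],c['eye'],c['attitude'])
print(monitor.get_obs())
E
```

```text
pics
top [[422.42954956   0.         318.90671423]
 [  0.         422.42954956 197.69231201]
 [  0.           0.           1.        ]] -0.004749903146293486 [0.34750499 0.01008099 1.10861154] [ 0.07321664 -0.07281144 -0.6994298   0.70720278]
side [[417.00737865   0.         319.68751715]
 [  0.         417.00737865 198.47986938]
 [  0.           0.           1.        ]] -0.09977995986173127 [0.46749552 0.98637598 0.7418415 ] [-0.02890788  0.45920841  0.88714132 -0.03566851]
{'clock': 0.1, 'joint_pos': array([1.12499200e+00, 2.41354923e-01, 3.85995718e-03, 1.33521989e+00,
       3.27668750e-05, 1.57079554e+00]), 'joint_vel': array([-0.00088068, -0.00337483,  0.00176065,  0.00112964,  0.00077457,
       -0.00026201]), 'tau': array([-5.33364455e-04, -3.73136258e+01,  2.53010488e+01,  1.07879861e-02,
       -1.57886683e-05,  5.35534284e-08]), 'eef_pos': array([0.21533562, 0.45061893, 0.23049375]), 'tool_rot': array([ 2.21060445e-01,  9.75259637e-01, -9.31909583e-04, -2.28034153e-04]), 'ft_force': array([-0.48804024,  0.69222891,  0.42032884]), 'ft_torque': array([-0.00677849,  0.00230697, -0.03717884]), 'grasp_force': 0.0, 'grip_width': 0.08529448850591013}
```

View pics/top0.png

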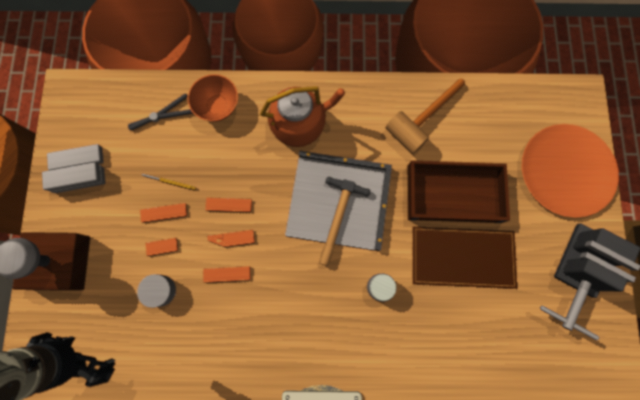

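View pics/side0.png

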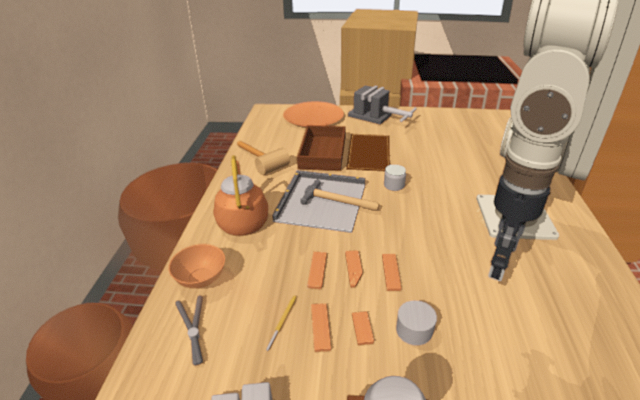

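```bash
cat >> h.py <<'E'
def blanks(c,z=0.010,win=None):
    im=c['color']; hsv=cv2.cvtColor(im,cv2.COLOR_RGB2HSV)
    m=((hsv[:,:,0]<=10)&(hsv[:,:,1]>150)&(hsv[:,:,2]>110)).astype(np.uint8)
    if win: w=np.zeros_like(m); w[win[1]:win[3],win[0]:win[2]]=1; m*=w
    cs,_=cv2.findContours(m,cv2.RETR_EXTERNAL,cv2.CHAIN_APPROX_NONE); r=[]
    for q in cs:
        if cv2.contourArea(q)<150: continue
        w=p2w(c,q[:,0,:],z)*1000; (cx,cy),(a,b),t=cv2.minAreaRect(w.astype(np.float32))
        if a<b: a,b=b,a; t+=90
        t=(t+90)%180-90
        r.append((np.round(q[:,0].mean(0)),round(cx,1),round(cy,1),round(a,1),round(b,1),round(t,1),round(cv2.contourArea(w.astype(np.float32)))))
    return r
E
python3 - <<'E'
from h import *
c=snap('top')
for b in blanks(c,.01,(120,180,270,300)): print(*b)
im=c['color'][:,:,::-1]
a=cv2.resize(im[185:295,130:265],None,fx=4,fy=4,interpolation=cv2.INTER_CUBIC)
cv2.imwrite('pics/a.png',a)
b=cv2.resize(im[140:295,280:525],None,fx=3.2,fy=3.2,interpolation=cv2.INTER_CUBIC)
cv2.imwrite('pics/b.png',b)
E
```

```text
[227. 274.] 374.5 246.3 115.4 31.0 -86.9 3158
[162. 247.] 443.3 418.7 78.1 31.4 -79.8 2106
[231. 238.] 465.2 239.4 114.2 30.9 -82.2 2353
[163. 213.] 532.9 421.8 117.3 32.8 -80.7 3270
[229. 205.] 556.4 250.7 117.1 31.3 88.8 3222
```

View pics/a.png

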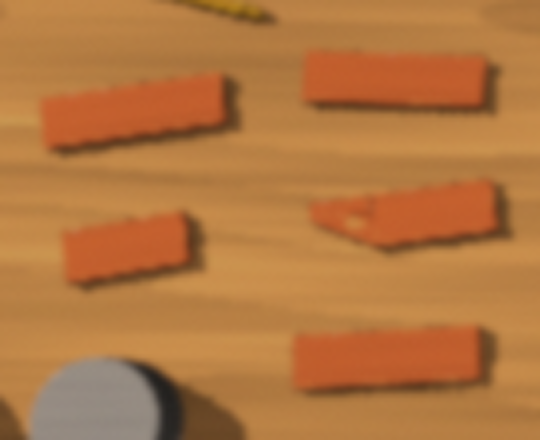

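View pics/b.png

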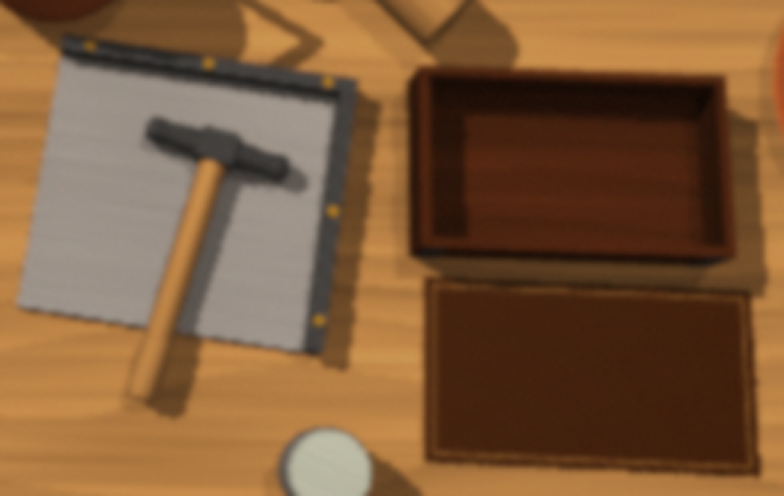

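```bash
cat >> h.py <<'E'
def rect(c,z,x0,x1,y0,y1,s=2):  # top-down image; row=(x1-x)*1000*s, col=(y1-y)*1000*s
    X,Y=np.meshgrid(x1-np.arange(int((x1-x0)*1000*s))/1000/s,y1-np.arange(int((y1-y0)*1000*s))/1000/s,indexing='ij')
    uv=w2p(c,np.c_[X.ravel(),Y.ravel(),np.full(X.size,z)]).reshape(*X.shape,2).astype(np.float32)
    return cv2.remap(c['color'],uv[:,:,0],uv[:,:,1],cv2.INTER_LINEAR)
def tool():
    o=monitor.get_obs(); r=R.from_quat(o['tool_rot']).as_matrix()
    return np.round(o['eef_pos']*1000,1),round(np.degrees(np.arctan2(r[1,1],r[0,1])),1),np.round(o['joint_pos'],2),np.round(o['ft_force'],1),round(o['grip_width']*1000,1),o['clock']
E
python3 - <<'E'
from h import *
print(tool())
c=snap('top')
def fit(name,z,box,f):
    x0,x1,y0,y1=box; im=rect(c,z,*box); h=cv2.cvtColor(im,cv2.COLOR_RGB2HSV).astype(int)
    m=f(h,im.astype(int)).astype(np.uint8); n,l,s,_=cv2.connectedComponentsWithStats(m); k=1+s[1:,4].argmax()
    p=np.argwhere(l==k).astype(np.float32); w=np.c_[x1*1000-p[:,0]/2,y1*1000-p[:,1]/2].astype(np.float32)
    r=cv2.minAreaRect(cv2.convexHull(w)); print(name,np.round(r[0],1),np.round(r[1],1),round(r[2],1)); print(np.round(cv2.boxPoints(r)))
fit('plate',.008,(.38,.66,-.20,.12),lambda h,i:(h[:,:,1]<50)&(h[:,:,2]>110))
fit('mat',.003,(.32,.54,-.52,-.2),lambda h,i:(h[:,:,2]<95)&(h[:,:,1]>120))
fit('boxrim',.05,(.48,.68,-.52,-.2),lambda h,i:(h[:,:,2]<110))
print('head',p2w(c,[(348.8,186)],.025),'end',p2w(c,[(323.7,262.8)],.021),'mid',p2w(c,[(280+197/3.2,140+230/3.2)],.025))
cv2.imwrite('pics/c.png',rect(c,.008,.36,.66,-.20,.12)[:,:,::-1])
E
```

```text
(array([215.4, 450.7, 230.6]), np.float64(64.5), array([ 1.13,  0.24,  0.  ,  1.34, -0.  ,  1.57]), array([ 0.5, -0.3, -0.6]), 85.3, 0.15)
plate [564.3 -33. ] [233.3 209.5] 81.6
[[ 444. -133.]
 [ 651. -164.]
 [ 685.   67.]
 [ 478.   98.]]
mat [ 444.8 -364. ] [280.  190.5] 90.0
[[ 350. -504.]
 [ 540. -504.]
 [ 540. -224.]
 [ 350. -224.]]
boxrim [ 576.9 -355. ] [283.2 195.3] 89.4
[[ 478. -496.]
 [ 673. -497.]
 [ 676. -214.]
 [ 481. -212.]]
head [[ 0.60730693 -0.06649602]] end [[ 0.40636907 -0.00210352]] mid [[ 0.53787115 -0.04741223]]
```

View pics/c.png

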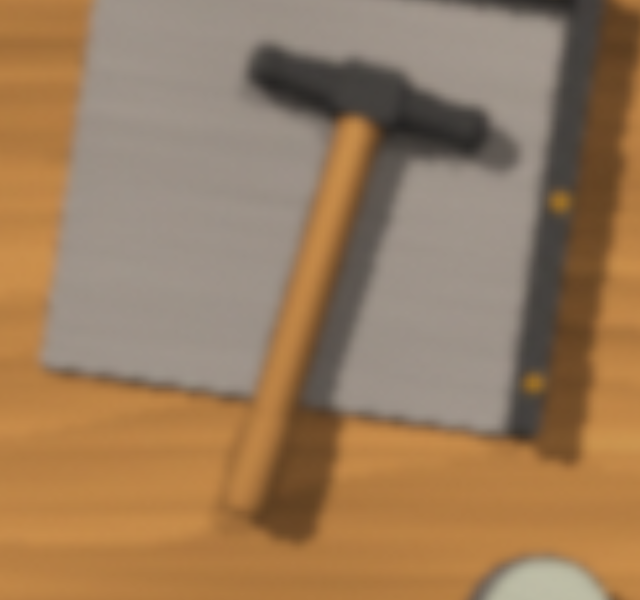

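Run:
```python
from h import *
c=snap('top')
box=(.40,.74,-.22,.14); im=rect(c,.008,*box); h=cv2.cvtColor(im,cv2.COLOR_RGB2HSV).astype(int)
m=((h[:,:,1]<60)&(h[:,:,2]>105)).astype(np.uint8); n,l,s,_=cv2.connectedComponentsWithStats(m); k=1+s[1:,4].argmax()
p=np.argwhere(l==k); w=np.c_[740-p[:,0]/2,140-p[:,1]/2].astype(np.float32)
r=cv2.minAreaRect(cv2.convexHull(w)); print(np.round(r[0],1),np.round(r[1],1),round(r[2],1)); print(np.round(cv2.boxPoints(r),1))
q=lambda a:np.array(a)/3.2+[280,140]
for nm,a,z in(('mat',[(427,280),(750,293),(757,468),(427,460)],.003),('box',[(415,70),(724,77),(733,256),(410,253)],.05)):
    w=p2w(c,q(a),z); print(nm,np.round(w*1000),np.round(w.mean(0)*1000))
```

```text
[565.8 -33.1] [234.3 213.9] 81.6
[[ 442.8 -133.3]
 [ 654.4 -164.7]
 [ 688.8   67.1]
 [ 477.2   98.5]]
mat [[ 502. -238.]
 [ 494. -504.]
 [ 353. -498.]
 [ 357. -233.]] [ 426. -368.]
box [[ 668. -224.]
 [ 665. -476.]
 [ 517. -471.]
 [ 517. -215.]] [ 592. -346.]
```

Emit:
move_arm([
  [[0.06, -0.085, 0, 4, 60], [0.09, -0.13, 0, 8.5, 60], [0.12, -0.17, 0, 8.5, 60], [0.15, -0.21, 0, 8.5, 60], [0.177, -0.252, 0, 8.5, 60]],
])

```text
clock: 0.88
eef_pos: [0.3936, 0.1974, 0.2314]
tool_rot: [0.148, 0.989, 0.0, 0.0]
ft_force: [0.5, 0.2, -0.4]
grip_width: 0.0513
grasp_force: 0.0
```

Emit:
move_arm([
  [[0.035, -0.05, 0, 0, 60], [0.07, -0.1, 0, 0, 60], [0.105, -0.15, 0, 0, 60], [0.14, -0.2, 0, 0, 60], [0.177, -0.252, -0.03, 0, 60]],
])

```text
clock: 1.5
eef_pos: [0.5681, -0.0491, 0.2066]
tool_rot: [0.149, 0.989, 0.0, 0.003]
ft_force: [0.3, 0.8, 0.1]
grip_width: 0.0515
grasp_force: 0.0
```

Emit:
move_arm([
  [[0, 0, -0.05, 0, 60], [0, 0, -0.1, 0, 60], [0, 0, -0.15, 0, 60], [0, 0, -0.175, 0, 60], [0, 0, -0.187, 0, 60]],
])

```text
clock: 2.12
eef_pos: [0.564, -0.0469, 0.0157]
tool_rot: [0.148, 0.989, -0.0, -0.002]
ft_force: [0.1, -0.1, 0.1]
grip_width: 0.051
grasp_force: 0.0
```

Emit:
move_arm([
  [[0, 0, 0, 0, 60], [0, 0, 0, 0, 0], [0, 0, 0, 0, 0], [0, 0, 0, 0, 0], [0, 0, 0, 0, 0]],
])

```text
clock: 2.75
eef_pos: [0.5666, -0.0477, 0.0197]
tool_rot: [0.148, 0.989, -0.001, 0.002]
ft_force: [-1.3, -1.9, 6.4]
grip_width: 0.0204
grasp_force: 57.7
```

Emit:
move_arm([
  [[0, 0, 0, 0, 0], [0, 0, 0.01, 0, 0], [0, 0, 0.03, 0, 0], [0, 0, 0.05, 0, 0], [0, 0, 0.06, 0, 0]],
])

```text
clock: 3.38
eef_pos: [0.5655, -0.0466, 0.0785]
tool_rot: [0.148, 0.989, 0.0, 0.0]
ft_force: [-0.9, -0.5, -5.4]
grip_width: 0.0203
grasp_force: 57.7
```

Emit:
move_arm([
  [[0, 0, 0.04, 0, 0], [-0.01, -0.02, 0.08, 0, 0], [-0.035, -0.07, 0.08, 0, 0], [-0.06, -0.12, 0.08, 0, 0], [-0.08, -0.17, 0.08, 0, 0]],
])

```text
clock: 4.0
eef_pos: [0.4838, -0.2176, 0.1573]
tool_rot: [0.148, 0.989, 0.0, -0.001]
ft_force: [1.2, -0.3, -5.9]
grip_width: 0.0202
grasp_force: 58.2
```

Emit:
move_arm([
  [[-0.025, -0.05, 0, 0, 0], [-0.05, -0.1, 0, 0, 0], [-0.08, -0.153, 0, 0, 0], [-0.08, -0.153, 0, 0, 0], [-0.08, -0.153, 0, 0, 0]],
])

```text
clock: 4.62
eef_pos: [0.4047, -0.3695, 0.157]
tool_rot: [0.149, 0.989, 0.001, -0.001]
ft_force: [0.5, 0.0, -5.0]
grip_width: 0.0201
grasp_force: 58.7
```

Run:
```python
from h import *
print(tool()); snap('top','d.png')
```

```text
(array([ 404.7, -369.5,  157. ]), np.float64(72.9), array([-0.74,  0.38, -0.  ,  1.19,  0.  , -0.44]), array([ 0.5,  0. , -5. ]), 20.1, 4.625)
```

View pics/d.png

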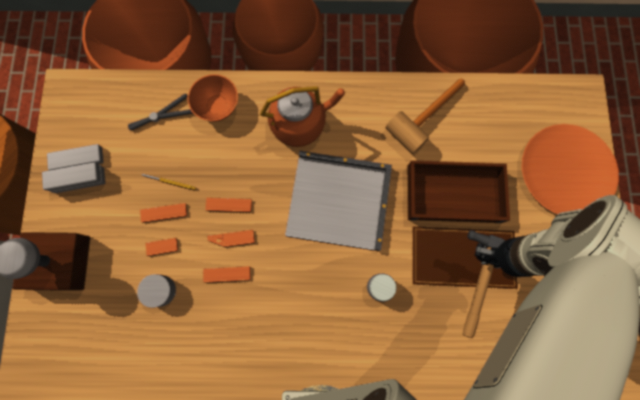

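Emit:
move_arm([
  [[0, 0, -0.05, 0, 0], [0, 0, -0.1, 0, 0], [0, 0, -0.125, 0, 0], [0, 0, -0.135, 0, 0], [0, 0, -0.14, 0, 0]],
])

```text
clock: 5.3
eef_pos: [0.4064, -0.3694, 0.0179]
tool_rot: [0.147, 0.989, -0.0, 0.0]
ft_force: [0.7, 0.4, -4.5]
grip_width: 0.0202
grasp_force: 58.4
```

Emit:
move_arm([
  [[0, 0, 0, 0, 0], [0, 0, 0, 0, 0], [0, 0, 0, 0, 40], [0, 0, 0, 0, 50], [0, 0, 0, 0, 50]],
])

```text
clock: 5.92
eef_pos: [0.4059, -0.3705, 0.0185]
tool_rot: [0.148, 0.989, -0.001, 0.001]
ft_force: [0.0, 0.2, 0.1]
grip_width: 0.0429
grasp_force: 0.0
```

Emit:
move_arm([
  [[0, 0, 0, 0, 50], [0, 0, 0.03, 0, 50], [0, 0, 0.08, 0, 50], [0, 0, 0.13, 0, 50], [0, 0, 0.16, 0, 60]],
])

```text
clock: 6.55
eef_pos: [0.4062, -0.3707, 0.1807]
tool_rot: [0.148, 0.989, -0.001, 0.002]
ft_force: [0.2, -0.7, -0.1]
grip_width: 0.0515
grasp_force: 0.0
```

Emit:
move_arm([
  [[0.005, 0.06, 0, -10, 65], [0.01, 0.12, 0, -20, 65], [0.02, 0.18, 0, -30, 65], [0.025, 0.24, 0, -40, 65], [0.03, 0.3, 0, -50, 65]],
])

```text
clock: 7.18
eef_pos: [0.4346, -0.0869, 0.178]
tool_rot: [0.536, 0.844, 0.0, 0.0]
ft_force: [0.8, -0.4, 0.8]
grip_width: 0.0553
grasp_force: 0.0
```

Emit:
move_arm([
  [[0.005, 0.06, 0, -10, 65], [0.01, 0.12, 0, -15, 65], [0.02, 0.18, 0, -15, 65], [0.025, 0.24, 0, -15, 65], [0.032, 0.29, 0, -15, 65]],
])

```text
clock: 7.8
eef_pos: [0.4664, 0.2038, 0.1779]
tool_rot: [0.639, 0.769, 0.0, 0.0]
ft_force: [-0.3, -0.9, 1.3]
grip_width: 0.0552
grasp_force: 0.0
```

Emit:
move_arm([
  [[0, 0, -0.03, 0, 65], [0, 0, -0.06, 0, 65], [0, 0, -0.08, 0, 65], [0, 0, -0.08, 0, 65], [0, 0, -0.08, 0, 65]],
])

```text
clock: 8.43
eef_pos: [0.4671, 0.2015, 0.0986]
tool_rot: [0.64, 0.769, 0.001, 0.0]
ft_force: [0.6, 0.1, 0.2]
grip_width: 0.0555
grasp_force: 0.0
```

Run:
```python
from h import *
print(tool()); c=snap('top')
cc=snap('side')
a=cv2.resize(c['color'][185:295,130:265],None,fx=2.9,fy=2.9,interpolation=cv2.INTER_CUBIC)
b=cv2.resize(cc['color'][230:360,280:440],None,fx=2.5,fy=2.5,interpolation=cv2.INTER_CUBIC)
o=np.zeros((330,792,3),np.uint8);o[:a.shape[0],:a.shape[1]]=a[:330];o[:b.shape[0],392:792]=b[:330]
cv2.imwrite('pics/e.png',o[:,:,::-1])
for b in blanks(c,.01,(120,180,270,300)): print(*b)
```

```text
(array([467.1, 201.5,  98.6]), np.float64(10.5), array([ 0.41,  0.36, -0.2 ,  1.01,  0.  ,  1.8 ]), array([0.6, 0.1, 0.2]), 55.5, 8.425)
```

View pics/e.png

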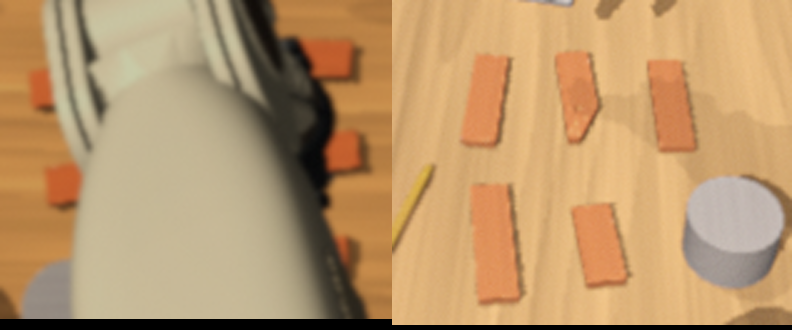

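Emit:
move_arm([
  [[0, 0.015, -0.03, -2, 65], [0, 0.015, -0.06, -2, 65], [0, 0.015, -0.08, -2, 65], [0, 0.015, -0.089, -2, 65], [0, 0.015, -0.092, -2, 65]],
])

```text
clock: 9.15
eef_pos: [0.467, 0.2165, 0.0061]
tool_rot: [0.653, 0.757, 0.0, 0.0]
ft_force: [0.0, -0.5, 0.6]
grip_width: 0.0552
grasp_force: 0.0
```

Emit:
move_arm([
  [[0, 0, 0, 0, 65], [0, 0, 0, 0, 0], [0, 0, 0, 0, 0], [0, 0, 0, 0, 0], [0, 0, 0, 0, 0]],
])

```text
clock: 9.78
eef_pos: [0.4674, 0.2167, 0.0071]
tool_rot: [0.653, 0.757, 0.001, 0.001]
ft_force: [-1.1, -1.2, 4.9]
grip_width: 0.0305
grasp_force: 58.9
```

Emit:
move_arm([
  [[0, 0, 0.01, 0, 0], [0, 0, 0.06, 0, 0], [0, 0, 0.1, 0, 0], [0, 0, 0.11, 0, 0], [0, 0, 0.12, 0, 0]],
])

```text
clock: 10.4
eef_pos: [0.4656, 0.2159, 0.1252]
tool_rot: [0.653, 0.758, -0.001, -0.0]
ft_force: [0.2, -0.3, -4.1]
grip_width: 0.0307
grasp_force: 60.2
```

Emit:
move_arm([
  [[0.013, -0.055, 0, -4, 0], [0.026, -0.11, 0, -8, 0], [0.04, -0.165, 0, -8, 0], [0.053, -0.22, 0, -8, 0], [0.066, -0.275, 0, -8, 0]],
])

```text
clock: 11.02
eef_pos: [0.5314, -0.0602, 0.1238]
tool_rot: [0.704, 0.71, -0.001, -0.002]
ft_force: [0.7, 0.1, -3.6]
grip_width: 0.0304
grasp_force: 60.2
```

Emit:
move_arm([
  [[0.013, -0.055, 0, 0, 0], [0.026, -0.11, 0, 0, 0], [0.04, -0.165, 0, 0, 0], [0.053, -0.22, 0, 0, 0], [0.061, -0.25, 0, 0, 0]],
])

```text
clock: 11.65
eef_pos: [0.5923, -0.3113, 0.1227]
tool_rot: [0.705, 0.709, -0.001, -0.002]
ft_force: [-0.3, 0.2, -3.4]
grip_width: 0.0302
grasp_force: 59.6
```

Emit:
move_arm([
  [[0, 0, 0, 0, 0], [0, 0, 0, 0, 0], [0, 0, -0.02, 0, 0], [0, 0, -0.04, 0, 0], [0, 0, -0.06, 0, 0]],
])

```text
clock: 12.28
eef_pos: [0.5931, -0.3066, 0.0648]
tool_rot: [0.703, 0.711, -0.0, -0.001]
ft_force: [0.5, -1.0, -3.5]
grip_width: 0.0306
grasp_force: 59.8
```

Run:
```python
from h import *
print(tool()); c=snap('top')
cc=snap('side')
a=cv2.resize(c['color'][140:240,380:530],None,fx=2.6,fy=2.6,interpolation=cv2.INTER_CUBIC)
b=cv2.resize(cc['color'][90:220,270:430],None,fx=2.5,fy=2.5,interpolation=cv2.INTER_CUBIC)
o=np.zeros((330,792,3),np.uint8);o[:a.shape[0],:a.shape[1]]=a[:330];o[:b.shape[0],392:792]=b[:330]
cv2.imwrite('pics/f.png',o[:,:,::-1])
```

```text
(array([ 593.1, -306.6,   64.8]), np.float64(0.6), array([-0.48,  0.68,  0.25,  1.14,  0.  ,  1.08]), array([ 0.5, -1. , -3.5]), 30.6, 12.275)
```

View pics/f.png

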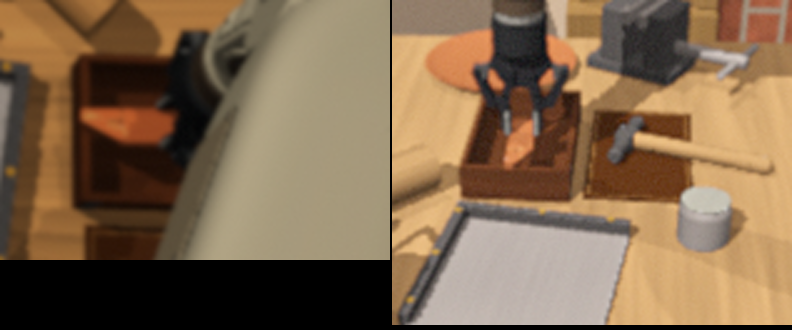

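Emit:
move_arm([
  [[0, -0.015, 0, 0, 0], [0, -0.015, -0.015, 0, 0], [0, -0.015, -0.03, 0, 0], [0, -0.015, -0.042, 0, 0], [0, -0.015, -0.042, 0, 0]],
])

```text
clock: 13.0
eef_pos: [0.5921, -0.3227, 0.0215]
tool_rot: [0.704, 0.71, -0.001, -0.002]
ft_force: [-0.9, 1.0, -3.7]
grip_width: 0.0308
grasp_force: 59.9
```

Emit:
move_arm([
  [[0, 0, 0, 0, 55], [0, 0, 0, 0, 55], [0, 0, 0, 0, 55], [0, 0, 0.05, 0, 55], [0, 0, 0.1, 0, 65]],
])

```text
clock: 13.62
eef_pos: [0.5932, -0.3235, 0.1247]
tool_rot: [0.704, 0.71, -0.0, -0.0]
ft_force: [0.8, -0.7, 0.5]
grip_width: 0.0553
grasp_force: 0.0
```

Emit:
move_arm([
  [[-0.01, 0.06, 0.02, 2, 65], [-0.025, 0.12, 0.02, 4, 65], [-0.035, 0.18, 0.02, 6, 65], [-0.05, 0.24, 0.02, 8, 65], [-0.06, 0.3, 0.02, 10, 65]],
])

```text
clock: 14.25
eef_pos: [0.5331, -0.0219, 0.1447]
tool_rot: [0.639, 0.769, 0.001, 0.001]
ft_force: [1.5, -0.0, 0.2]
grip_width: 0.0555
grasp_force: 0.0
```

Emit:
move_arm([
  [[-0.01, 0.06, 0, 0, 65], [-0.025, 0.12, 0, 0, 65], [-0.035, 0.18, 0, 0, 65], [-0.05, 0.24, 0, 0, 65], [-0.06, 0.3, 0, 0, 65]],
])

```text
clock: 14.88
eef_pos: [0.4731, 0.2784, 0.1448]
tool_rot: [0.639, 0.769, 0.001, 0.0]
ft_force: [1.7, -0.0, 0.1]
grip_width: 0.0555
grasp_force: 0.0
```

Run:
```python
from h import *
print(tool()); c=snap('top'); cc=snap('side')
for b in blanks(cc,.010,(270,230,450,380)): print(*b)
print()
for b in blanks(c,.010,(120,180,270,300)): print(*b)
```

```text
(array([473.1, 278.4, 144.8]), np.float64(10.5), array([ 0.53,  0.39, -0.02,  1.16, -0.  ,  1.92]), array([ 1.7, -0. ,  0.1]), 55.5, 14.875)

[227. 274.] 374.5 247.6 117.8 30.9 -87.0 3129
[228. 205.] 556.5 251.4 116.1 31.4 88.8 3208
```

Emit:
move_arm([
  [[-0.01, 0.05, 0, 0, 65], [-0.02, 0.1, 0, 0, 65], [-0.03, 0.14, -0.04, 0, 65], [-0.03, 0.14, -0.08, 0, 65], [-0.03, 0.14, -0.11, 0, 65]],
])

```text
clock: 15.6
eef_pos: [0.4431, 0.4162, 0.0324]
tool_rot: [0.639, 0.769, -0.0, 0.0]
ft_force: [-0.7, 0.4, 0.7]
grip_width: 0.0552
grasp_force: 0.0
```

Run:
```python
from h import *
print(tool()); cc=snap('side'); cv2.imwrite('pics/g.png',cv2.resize(cc['color'][220:380,250:450],None,fx=3,fy=3,interpolation=cv2.INTER_CUBIC)[:,:,::-1])
```

```text
(array([443.1, 416.2,  32.4]), np.float64(10.5), array([ 0.75,  0.6 ,  0.01,  0.98, -0.  ,  2.14]), array([-0.7,  0.4,  0.7]), 55.2, 15.6)
```

View pics/g.png

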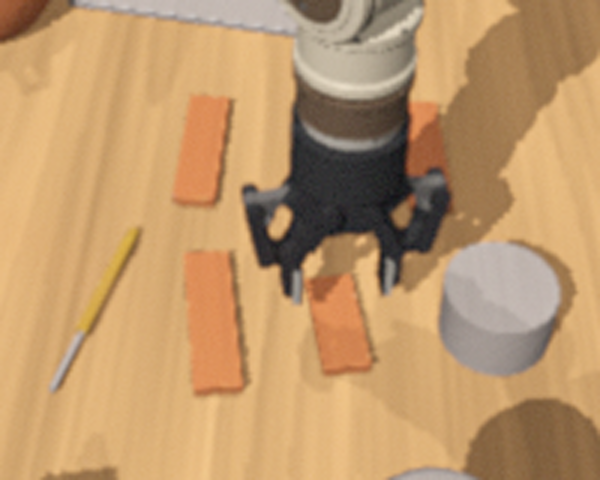

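Emit:
move_arm([
  [[0, 0, -0.015, 0, 65], [0, 0, -0.026, 0, 65], [0, 0, -0.026, 0, 65], [0, 0, -0.026, 0, 0], [0, 0, -0.026, 0, 0]],
])

```text
clock: 16.27
eef_pos: [0.4428, 0.417, 0.0104]
tool_rot: [0.639, 0.769, 0.0, -0.001]
ft_force: [-6.7, -2.2, 14.0]
grip_width: 0.0201
grasp_force: 18.6
```

Emit:
move_arm([
  [[0, 0, 0, 0, 0], [0, 0, 0, 0, 0], [0, 0, 0.03, 0, 0], [0, 0, 0.08, 0, 0], [0, 0, 0.12, 0, 0]],
])

```text
clock: 16.9
eef_pos: [0.4441, 0.4168, 0.1302]
tool_rot: [0.64, 0.769, 0.001, 0.0]
ft_force: [-0.4, 0.6, -0.8]
grip_width: 0.0002
grasp_force: 0.0
```

Emit:
move_arm([
  [[0.01, -0.06, 0, -2, 0], [0.02, -0.12, 0, -4, 0], [0.03, -0.18, 0, -6, 0], [0.04, -0.24, 0, -8, 0], [0.05, -0.28, 0, -10, 0]],
])

```text
clock: 17.52
eef_pos: [0.4939, 0.1339, 0.1285]
tool_rot: [0.705, 0.709, 0.0, 0.001]
ft_force: [0.6, 0.5, 0.2]
grip_width: -0.0002
grasp_force: 0.0
```

Emit:
move_arm([
  [[0.01, -0.06, 0, 0, 0], [0.02, -0.12, 0, 0, 0], [0.03, -0.18, 0, 0, 0], [0.04, -0.24, 0, 0, 0], [0.05, -0.28, 0, 0, 0]],
])

```text
clock: 18.15
eef_pos: [0.5439, -0.1466, 0.1285]
tool_rot: [0.705, 0.709, 0.0, 0.001]
ft_force: [0.6, 1.0, -0.5]
grip_width: 0.0001
grasp_force: 0.0
```

Emit:
move_arm([
  [[0.01, -0.06, 0, 0, 0], [0.02, -0.12, 0, 0, 0], [0.03, -0.18, 0, 0, 0], [0.04, -0.24, 0, 0, 0], [0.049, -0.272, 0, 0, 0]],
])

```text
clock: 18.77
eef_pos: [0.5922, -0.4194, 0.128]
tool_rot: [0.705, 0.709, -0.0, 0.001]
ft_force: [1.0, 0.9, -0.3]
grip_width: -0.0002
grasp_force: 0.0
```

Emit:
move_arm([
  [[0, 0, 0, 0, 0], [0, 0, 0, 0, 0], [0, 0, -0.02, 0, 0], [0, 0, -0.04, 0, 0], [0, 0, -0.06, 0, 0]],
])

```text
clock: 19.4
eef_pos: [0.593, -0.4137, 0.0681]
tool_rot: [0.703, 0.711, 0.0, 0.0]
ft_force: [-0.6, -0.7, -0.6]
grip_width: 0.0001
grasp_force: 0.0
```

Emit:
move_arm([
  [[0, 0, 0.04, 0, 65], [-0.01, 0.06, 0.06, 0, 65], [-0.02, 0.12, 0.06, 0, 65], [-0.03, 0.18, 0.06, 0, 65], [-0.04, 0.24, 0.06, 0, 65]],
])

```text
clock: 20.02
eef_pos: [0.5516, -0.1721, 0.1287]
tool_rot: [0.703, 0.711, 0.0, 0.0]
ft_force: [0.9, 0.7, 0.7]
grip_width: 0.0555
grasp_force: 0.0
```

Emit:
move_arm([
  [[-0.01, 0.06, 0, 2, 65], [-0.02, 0.12, 0, 4, 65], [-0.03, 0.18, 0, 6, 65], [-0.04, 0.24, 0, 8, 65], [-0.055, 0.3, 0, 10, 65]],
])

```text
clock: 20.65
eef_pos: [0.4961, 0.1274, 0.1287]
tool_rot: [0.638, 0.77, 0.001, 0.001]
ft_force: [1.2, -0.0, 0.5]
grip_width: 0.0557
grasp_force: 0.0
```

Run:
```python
from h import *
print(tool()); c=snap('top','h.png')
for b in blanks(c,.010,(100,150,270,330)): print(*b)
print()
for b in blanks(c,.020,(400,150,530,230)): print(*b)
```

```text
(array([496.1, 127.4, 128.7]), np.float64(10.7), array([ 0.25,  0.33, -0.15,  1.09,  0.  ,  1.64]), array([ 1.2, -0. ,  0.5]), 55.7, 20.65)
[161. 242.] 455.1 421.9 77.9 30.9 -78.9 2126
[163. 213.] 533.3 421.6 117.8 33.5 -80.7 3338

[438. 191.] 596.2 -300.5 116.9 35.2 -89.4 3024
[527. 169.] 660.5 -541.1 108.7 16.1 -5.2 1336
```

View pics/h.png

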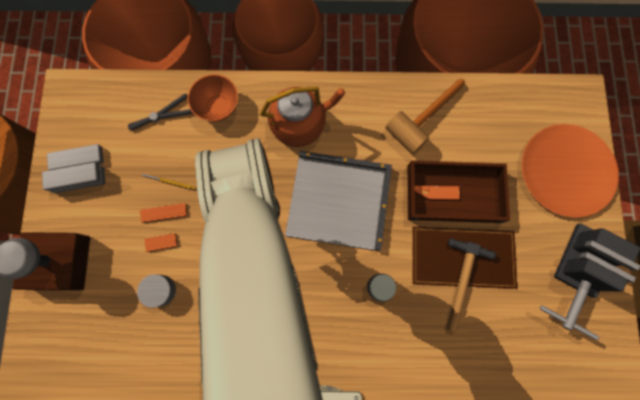

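Emit:
move_arm([
  [[-0.008, 0.06, 0, 0, 65], [-0.016, 0.12, 0, 0, 65], [-0.025, 0.18, 0, 0, 65], [-0.033, 0.24, -0.03, 0, 65], [-0.041, 0.292, -0.06, 0, 65]],
])

```text
clock: 21.32
eef_pos: [0.4558, 0.4165, 0.0704]
tool_rot: [0.639, 0.77, 0.002, 0.0]
ft_force: [0.2, 0.0, 1.0]
grip_width: 0.0554
grasp_force: 0.0
```

Emit:
move_arm([
  [[0, 0, -0.03, 0, 65], [0, 0, -0.05, 0, 65], [0, 0, -0.063, 0, 65], [0, 0, -0.063, 0, 65], [0, 0, -0.063, 0, 65]],
])

```text
clock: 21.95
eef_pos: [0.4575, 0.4141, 0.0076]
tool_rot: [0.64, 0.769, 0.001, 0.0]
ft_force: [0.0, -0.3, -0.9]
grip_width: 0.0558
grasp_force: 0.0
```

Emit:
move_arm([
  [[0, 0, 0, 0, 0], [0, 0, 0, 0, 0], [0, 0, 0, 0, 0], [0, 0, 0, 0, 0], [0, 0, 0.01, 0, 0]],
])

```text
clock: 22.58
eef_pos: [0.4565, 0.413, 0.0161]
tool_rot: [0.64, 0.769, -0.001, -0.0]
ft_force: [0.8, 0.6, -3.2]
grip_width: 0.0299
grasp_force: 59.4
```

Emit:
move_arm([
  [[0, 0, 0.05, 0, 0], [0, 0, 0.1, 0, 0], [0.01, -0.06, 0.11, -2, 0], [0.02, -0.12, 0.11, -4, 0], [0.03, -0.18, 0.11, -6, 0]],
])

```text
clock: 23.2
eef_pos: [0.4871, 0.232, 0.127]
tool_rot: [0.679, 0.734, 0.0, 0.0]
ft_force: [1.6, 0.4, -2.0]
grip_width: 0.0301
grasp_force: 59.8
```

Emit:
move_arm([
  [[0.01, -0.06, 0, -2, 0], [0.02, -0.12, 0, -4, 0], [0.03, -0.18, 0, -4, 0], [0.04, -0.24, 0, -4, 0], [0.05, -0.3, 0, -4, 0]],
])

```text
clock: 23.82
eef_pos: [0.537, -0.0684, 0.1268]
tool_rot: [0.704, 0.71, 0.0, 0.0]
ft_force: [1.4, -0.4, -2.1]
grip_width: 0.0299
grasp_force: 59.8
```

Emit:
move_arm([
  [[0.01, -0.06, 0, 0, 0], [0.02, -0.12, 0, 0, 0], [0.03, -0.18, 0, 0, 0], [0.04, -0.24, 0, 0, 0], [0.05, -0.3, 0, 0, 0]],
])

```text
clock: 24.45
eef_pos: [0.5868, -0.3683, 0.1265]
tool_rot: [0.704, 0.71, 0.0, -0.0]
ft_force: [1.5, -0.5, -1.9]
grip_width: 0.0296
grasp_force: 59.8
```

Emit:
move_arm([
  [[0.006, -0.05, 0, 0, 0], [0.006, -0.05, 0, 0, 0], [0.006, -0.05, -0.02, 0, 0], [0.006, -0.05, -0.04, 0, 0], [0.006, -0.05, -0.05, 0, 0]],
])

```text
clock: 25.08
eef_pos: [0.5921, -0.4148, 0.0748]
tool_rot: [0.704, 0.71, -0.0, -0.002]
ft_force: [-0.5, -0.0, -2.6]
grip_width: 0.0299
grasp_force: 59.8
```

Run:
```python
from h import *
print(tool()); c=snap('top'); cc=snap('side')
a=cv2.resize(c['color'][140:240,380:530],None,fx=2.6,fy=2.6,interpolation=cv2.INTER_CUBIC)
b=cv2.resize(cc['color'][90:220,270:430],None,fx=2.5,fy=2.5,interpolation=cv2.INTER_CUBIC)
o=np.zeros((330,792,3),np.uint8);o[:a.shape[0],:a.shape[1]]=a[:330];o[:b.shape[0],392:792]=b[:330]
cv2.imwrite('pics/i.png',o[:,:,::-1])
```

```text
(array([ 592.1, -414.8,   74.8]), np.float64(0.5), array([-0.61,  0.78,  0.48,  1.27,  0.  ,  0.95]), array([-0.5, -0. , -2.6]), 29.9, 25.075)
```

View pics/i.png

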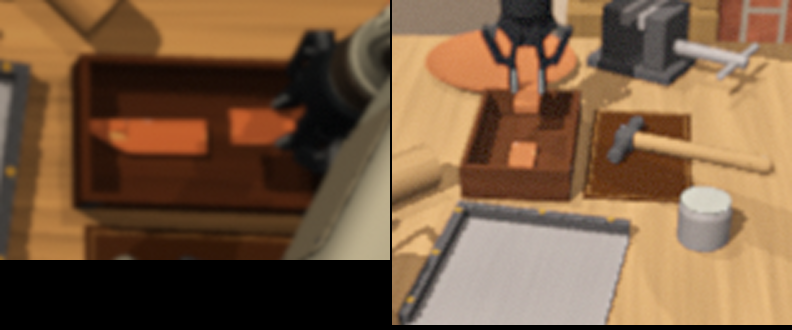

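Emit:
move_arm([
  [[0, 0, -0.03, 0, 0], [0, 0, -0.053, 0, 0], [0, 0, -0.053, 0, 0], [0, 0, -0.053, 0, 55], [0, 0, -0.053, 0, 55]],
])

```text
clock: 25.8
eef_pos: [0.5946, -0.4174, 0.0262]
tool_rot: [0.704, 0.71, 0.0, 0.002]
ft_force: [-0.1, -0.5, 0.4]
grip_width: 0.0469
grasp_force: 0.0
```

Emit:
move_arm([
  [[0, 0, 0, 0, 55], [0, 0, 0.05, 0, 55], [0, 0, 0.1, 0, 65], [0, 0.06, 0.12, 0, 65], [-0.005, 0.12, 0.12, 0, 65]],
])

```text
clock: 26.42
eef_pos: [0.5899, -0.2968, 0.1471]
tool_rot: [0.705, 0.709, 0.001, 0.004]
ft_force: [0.7, 1.3, -0.6]
grip_width: 0.0554
grasp_force: 0.0
```

Emit:
move_arm([
  [[-0.005, 0.06, 0, 0, 65], [-0.01, 0.12, 0, 0, 65], [-0.01, 0.18, 0, 0, 65], [-0.015, 0.24, 0, 0, 65], [-0.015, 0.3, 0, -1.7, 65]],
])

```text
clock: 27.05
eef_pos: [0.5729, 0.0055, 0.1444]
tool_rot: [0.715, 0.699, 0.001, 0.001]
ft_force: [1.6, -0.1, -0.4]
grip_width: 0.0556
grasp_force: 0.0
```

Emit:
move_arm([
  [[-0.005, 0.06, 0, 0, 65], [-0.01, 0.12, 0, 0, 65], [-0.01, 0.18, 0, 0, 65], [-0.015, 0.24, 0, 0, 65], [-0.015, 0.261, -0.03, 0, 65]],
])

```text
clock: 27.68
eef_pos: [0.5598, 0.2697, 0.1167]
tool_rot: [0.713, 0.701, 0.004, 0.001]
ft_force: [1.1, -0.1, -1.0]
grip_width: 0.0554
grasp_force: 0.0
```

Run:
```python
from h import *
print(tool()); c=snap('top'); cc=snap('side')
for b in blanks(c,.020,(400,150,520,230)): print(*b)
h=cv2.cvtColor(cc['color'],cv2.COLOR_RGB2HSV); 
for P in([.556,.251,.01],[.533,.4216,.01],[.374,.247,.01]):
    u,v=w2p(cc,[P])[0].astype(int); print(u,v,h[v,u])
```

```text
(array([559.8, 269.7, 116.7]), np.float64(-1.0), array([0.45, 0.54, 0.15, 1.17, 0.  , 2.04]), array([ 1.1, -0.1, -1. ]), 55.4, 27.675)
[477. 193.] 594.7 -404.2 83.3 35.2 -89.4 2645
[439. 191.] 596.2 -300.5 116.9 35.2 -89.4 3371
316 267 [ 12 154 224]
319 324 [ 12 155 225]
390 270 [ 12 157 224]
```

Emit:
move_arm([
  [[-0.002, 0, -0.04, 0, 65], [-0.002, 0, -0.08, 0, 65], [-0.002, 0, -0.1, 0, 65], [-0.002, 0, -0.107, 0, 65], [-0.002, 0, -0.107, 0, 65]],
])

```text
clock: 28.4
eef_pos: [0.5566, 0.2641, 0.0071]
tool_rot: [0.715, 0.699, 0.0, 0.0]
ft_force: [-0.7, -0.4, 0.5]
grip_width: 0.0557
grasp_force: 0.0
```

Emit:
move_arm([
  [[0, 0, 0, 0, 65], [0, 0, 0, 0, 0], [0, 0, 0, 0, 0], [0, 0, 0, 0, 0], [0, 0, 0, 0, 0]],
])

```text
clock: 29.02
eef_pos: [0.5567, 0.265, 0.008]
tool_rot: [0.715, 0.7, 0.001, 0.0]
ft_force: [-1.1, -0.4, 5.5]
grip_width: 0.03
grasp_force: 58.9
```

Emit:
move_arm([
  [[0, 0, 0.01, 0, 0], [0, 0, 0.06, 0, 0], [0, 0, 0.1, 0, 0], [0, 0, 0.1, 0, 0], [0, 0, 0.1, 0, 0]],
])

```text
clock: 29.65
eef_pos: [0.5551, 0.2643, 0.1053]
tool_rot: [0.715, 0.7, -0.001, -0.0]
ft_force: [0.1, 0.4, -4.2]
grip_width: 0.0298
grasp_force: 59.9
```

Emit:
move_arm([
  [[0, -0.04, 0.02, 10, 0], [0.005, -0.08, 0.02, 20, 0], [0.008, -0.12, 0.02, 30, 0], [0.01, -0.16, 0.02, 40, 0], [0.015, -0.2, 0.02, 50, 0]],
])

```text
clock: 30.28
eef_pos: [0.5689, 0.0632, 0.1236]
tool_rot: [0.349, 0.937, -0.001, -0.002]
ft_force: [0.6, -0.2, -3.9]
grip_width: 0.0298
grasp_force: 60.0
```

Emit:
move_arm([
  [[0.005, -0.04, 0, 10, 0], [0.01, -0.08, 0, 20, 0], [0.01, -0.12, 0, 30, 0], [0.013, -0.16, 0, 32.8, 0], [0.013, -0.174, 0, 32.8, 0]],
])

```text
clock: 30.9
eef_pos: [0.5822, -0.1114, 0.1236]
tool_rot: [0.075, 0.997, 0.0, -0.002]
ft_force: [-0.3, 1.1, -4.1]
grip_width: 0.0296
grasp_force: 60.0
```

Emit:
move_arm([
  [[0, 0, 0, 0, 0], [0, 0, 0, 0, 0], [0, 0, -0.03, 0, 0], [0, 0, -0.05, 0, 0], [0, 0, -0.05, 0, 0]],
])

```text
clock: 31.52
eef_pos: [0.5821, -0.1074, 0.0743]
tool_rot: [0.072, 0.997, 0.0, -0.002]
ft_force: [-0.7, 0.1, -1.7]
grip_width: 0.0295
grasp_force: 59.9
```

Run:
```python
from h import *
print(tool()); c=snap('top'); cc=snap('side')
a=cv2.resize(c['color'][140:270,270:410],None,fx=2.5,fy=2.5,interpolation=cv2.INTER_CUBIC)
b=cv2.resize(cc['color'][150:260,240:400],None,fx=2.7,fy=2.7,interpolation=cv2.INTER_CUBIC)
o=np.zeros((330,790,3),np.uint8);o[:a.shape[0],:a.shape[1]]=a[:330];o[:b.shape[0],355:355+b.shape[1]]=b[:330]
cv2.imwrite('pics/j.png',o[:,:,::-1])
```

```text
(array([ 582.1, -107.4,   74.3]), np.float64(81.7), array([-0.18,  0.53,  0.01,  1.06,  0.  , -0.04]), array([-0.7,  0.1, -1.7]), 29.5, 31.525)
```

View pics/j.png

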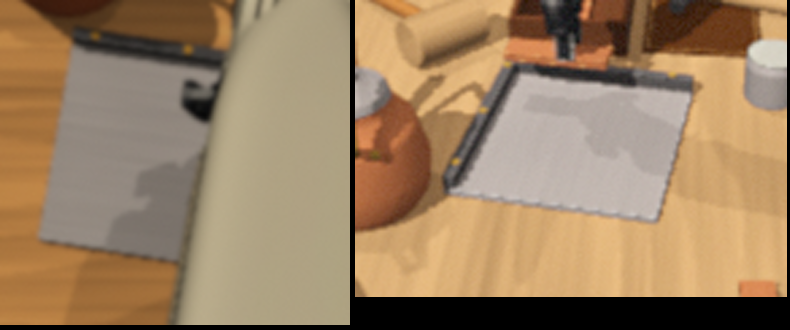

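Emit:
move_arm([
  [[0, 0, -0.03, 0, 0], [0, 0, -0.045, 0, 0], [0, 0, -0.054, 0, 0], [0, 0, -0.056, 0, 0], [0, 0, -0.056, 0, 0]],
])

```text
clock: 32.25
eef_pos: [0.5845, -0.1094, 0.0209]
tool_rot: [0.073, 0.997, -0.0, 0.001]
ft_force: [0.1, 0.3, -3.8]
grip_width: 0.0298
grasp_force: 60.0
```

Emit:
move_arm([
  [[0.002, 0, 0, 0, 0], [0.004, -0.0005, 0, 0, 0], [0.0055, -0.001, 0, 0, 0], [0.0065, -0.001, 0, 0, 0], [0.0065, -0.001, 0, 0, 0]],
])

```text
clock: 32.88
eef_pos: [0.5886, -0.11, 0.0195]
tool_rot: [0.073, 0.997, 0.0, -0.002]
ft_force: [-6.1, 0.1, -2.4]
grip_width: 0.0301
grasp_force: 60.4
```

Emit:
move_arm([
  [[0.001, 0, 0, 0, 0], [0.002, -0.0005, 0, 0, 0], [0.002, -0.0005, 0, 0, 0], [0.002, -0.0005, 0, 0, 0], [0.002, -0.0005, 0, 0, 0]],
])

```text
clock: 33.5
eef_pos: [0.5887, -0.1101, 0.0189]
tool_rot: [0.073, 0.997, 0.0, -0.004]
ft_force: [-7.1, 1.4, -1.0]
grip_width: 0.0299
grasp_force: 60.7
```

Emit:
move_arm([
  [[0, 0, -0.002, 0, 0], [0, 0, -0.003, 0, 0], [0, 0, -0.003, 0, 50], [0, 0, -0.003, 0, 55], [0, 0, -0.003, 0, 55]],
])

```text
clock: 34.12
eef_pos: [0.5939, -0.1111, 0.0181]
tool_rot: [0.073, 0.997, -0.0, 0.002]
ft_force: [0.4, -0.3, 0.1]
grip_width: 0.0469
grasp_force: 0.0
```

Emit:
move_arm([
  [[0, 0, 0.0, 0, 55], [0, 0, 0.05, 0, 55], [-0.02, 0.03, 0.08, -10, 80], [-0.02, 0.05, 0.08, -20, 100], [-0.02, 0.06, 0.08, -30, 100]],
])

```text
clock: 34.75
eef_pos: [0.5729, -0.0499, 0.0983]
tool_rot: [0.331, 0.944, 0.0, 0.001]
ft_force: [-0.2, -0.0, -0.1]
grip_width: 0.0853
grasp_force: 0.0
```

Emit:
move_arm([
  [[0, 0, 0, -10, 100], [0, 0, 0, -20, 100], [0, 0, 0, -30, 100], [0, 0, 0, -40, 100], [0, 0, 0, -50, 100]],
])

```text
clock: 35.38
eef_pos: [0.5727, -0.0509, 0.0973]
tool_rot: [0.699, 0.715, 0.0, 0.0]
ft_force: [-0.3, -0.1, 0.5]
grip_width: 0.0853
grasp_force: 0.0
```

Emit:
move_arm([
  [[0, 0, 0, -10, 100], [0, 0, 0, -10, 100], [0, 0, 0, -10, 100], [0, 0, 0, -10, 100], [0, 0, 0, -10, 100]],
])

```text
clock: 36.0
eef_pos: [0.5724, -0.0508, 0.0973]
tool_rot: [0.757, 0.654, -0.0, 0.0]
ft_force: [0.6, -0.3, 0.3]
grip_width: 0.0854
grasp_force: 0.0
```

```bash
cat >> h.py <<'E'
def pf(xy):  # world mm -> corner-relative plate axes mm
    t=np.radians(-8.4); d=np.array(xy)-[655.5,-165.7]; return np.round([d@[np.cos(t),np.sin(t)],d@[-np.sin(t),np.cos(t)]],1)
def sideb(z,win=(240,140,450,380)):
    c=snap('side'); h=cv2.cvtColor(c['color'],cv2.COLOR_RGB2HSV).astype(int)
    m=((h[:,:,0]<=13)&(h[:,:,1]>140)&(h[:,:,2]>90)).astype(np.uint8); w=np.zeros_like(m); w[win[1]:win[3],win[0]:win[2]]=1; m*=w
    for q in cv2.findContours(m,cv2.RETR_EXTERNAL,cv2.CHAIN_APPROX_NONE)[0]:
        if cv2.contourArea(q)<120: continue
        w=p2w(c,q[:,0],z)*1000; r=cv2.minAreaRect(w.astype(np.float32)); print('side',np.round(r[0],1),np.round(r[1],1),round(r[2],1),'plate',pf(r[0]))
E
python3 - <<'E'
from h import *
print(tool(),pf(tool()[0][:2])); c=snap('top'); sideb(.018)
for b in blanks(c,.018,(100,150,400,300)): print(*b,pf(b[1:3]))
E
```

```text
(array([572.4, -50.8,  97.3]), np.float64(-8.4), array([-0.09,  0.48, -0.02,  1.08, -0.  ,  1.63]), array([ 0.6, -0.3,  0.3]), 85.4, 36.0) [-99.  101.5]
side [529.  431.3] [ 34.3 122.7] 9.4 plate [-212.3  572.2]
side [373.5 258.3] [ 34.8 121.5] 3.8 plate [-340.9  378.3]
side [763.2  23.8] [ 80.  241.9] 14.0 plate [ 78.8 203.2]
side [ 600.4 -106.8] [ 37.2 121.8] 81.2 plate [-63.1  50.3]
side [ 597.8 -263.4] [123.8  89.3] 86.7 plate [ -42.8 -105.1]
[227. 274.] 374.4 244.6 114.6 30.8 -86.9 3137 [-338.   364.8]
[164. 213.] 531.8 418.6 116.8 32.8 -80.5 3310 [-207.7  560. ]
```

Emit:
move_arm([
  [[0.034, -0.016, 0, 0, 80], [0.034, -0.016, -0.04, 0, 80], [0.034, -0.016, -0.07, 0, 80], [0.034, -0.016, -0.082, 0, 80], [0.034, -0.016, -0.085, 0, 80]],
])

```text
clock: 36.72
eef_pos: [0.6062, -0.0667, 0.0119]
tool_rot: [0.757, 0.653, -0.0, -0.0]
ft_force: [0.4, -0.5, -0.7]
grip_width: 0.0685
grasp_force: 0.0
```

Emit:
move_arm([
  [[0, 0, -0.002, 0, 80], [0, 0, -0.004, 0, 80], [0, 0, -0.006, 0, 80], [0, 0, -0.007, 0, 80], [0, 0, -0.007, 0, 80]],
])

```text
clock: 37.35
eef_pos: [0.6064, -0.0668, 0.0053]
tool_rot: [0.757, 0.653, -0.0, -0.0]
ft_force: [-1.1, 0.1, 0.2]
grip_width: 0.0687
grasp_force: 0.0
```

Emit:
move_arm([
  [[0, 0, -0.002, 0, 80], [-0.0015, -0.008, -0.002, 0, 80], [-0.003, -0.016, -0.002, 0, 80], [-0.0045, -0.024, -0.002, 0, 80], [-0.0045, -0.026, -0.002, 0, 80]],
])

```text
clock: 37.98
eef_pos: [0.6016, -0.0935, 0.0032]
tool_rot: [0.757, 0.653, 0.0, -0.0]
ft_force: [-1.2, 0.7, -0.6]
grip_width: 0.068
grasp_force: 0.7
```

Run:
```python
from h import *
print(tool(),pf(tool()[0][:2])); sideb(.018,(240,140,400,230))
```

```text
(array([601.6, -93.5,   3.2]), np.float64(-8.5), array([-0.15,  0.63, -0.01,  0.92,  0.  ,  1.56]), array([-1.2,  0.7, -0.6]), 68.0, 37.975) [-63.9  63.6]
side [765.   15.3] [ 80.5 224.7] 14.0 plate [ 81.9 195.1]
side [ 400.1 -264.2] [149.6  85.8] 60.9 plate [-238.2 -134.7]
side [ 553.7 -352.4] [ 75.2 129.4] 3.2 plate [ -73.4 -199.6]
```

Emit:
move_arm([
  [[-0.001, -0.006, 0, 0, 80], [-0.002, -0.011, 0, 0, 80], [-0.002, -0.014, 0, 0, 80], [-0.0025, -0.016, 0, 0, 80], [-0.0025, -0.016, 0, 0, 80]],
])

```text
clock: 38.65
eef_pos: [0.5995, -0.1092, 0.0033]
tool_rot: [0.757, 0.653, -0.0, 0.0]
ft_force: [0.8, -0.6, -0.4]
grip_width: 0.0681
grasp_force: 0.0
```

Emit:
move_arm([
  [[0, -0.001, 0, 0, 80], [0, -0.002, 0, 0, 80], [-0.0005, -0.003, 0, 0, 80], [-0.0005, -0.003, 0, 0, 80], [-0.0005, -0.003, 0, 0, 80]],
])

```text
clock: 39.28
eef_pos: [0.5991, -0.1119, 0.0033]
tool_rot: [0.757, 0.653, 0.0, 0.0]
ft_force: [0.4, 0.8, 1.2]
grip_width: 0.0683
grasp_force: 0.7
```

Emit:
move_arm([
  [[0, -0.001, 0, 0, 80], [0, -0.002, 0, 0, 80], [-0.0005, -0.003, 0, 0, 80], [-0.0005, -0.003, 0, 0, 80], [-0.0005, -0.003, 0, 0, 80]],
])

```text
clock: 39.9
eef_pos: [0.5991, -0.112, 0.0034]
tool_rot: [0.757, 0.654, 0.002, -0.002]
ft_force: [1.6, 9.1, 1.0]
grip_width: 0.0684
grasp_force: 4.5
```

Emit:
move_arm([
  [[0, -0.001, 0, 0, 80], [0, -0.002, 0, 0, 80], [-0.0005, -0.003, 0, 0, 80], [-0.0005, -0.003, 0, 0, 80], [-0.0005, -0.003, 0, 0, 80]],
])

```text
clock: 40.52
eef_pos: [0.599, -0.1121, 0.0034]
tool_rot: [0.756, 0.655, 0.004, -0.003]
ft_force: [2.8, 15.6, -0.1]
grip_width: 0.0681
grasp_force: 8.1
```

Emit:
move_arm([
  [[0.001, 0.008, 0, 0, 80], [0.0025, 0.018, 0, 0, 80], [0.0025, 0.018, 0.03, 0, 80], [0.0025, 0.018, 0.08, 0, 80], [0.0025, 0.018, 0.12, 0, 65]],
])

```text
clock: 41.15
eef_pos: [0.6006, -0.1003, 0.125]
tool_rot: [0.757, 0.653, -0.0, 0.001]
ft_force: [0.7, 0.9, -0.6]
grip_width: 0.0558
grasp_force: 0.0
```

Emit:
move_arm([
  [[-0.03, 0.05, 0, 3, 65], [-0.06, 0.1, 0, 6, 65], [-0.09, 0.15, 0, 9, 65], [-0.12, 0.2, 0, 11.4, 65], [-0.15, 0.25, 0, 11.4, 65]],
])

```text
clock: 41.78
eef_pos: [0.4496, 0.1511, 0.1235]
tool_rot: [0.689, 0.725, 0.0, 0.001]
ft_force: [1.3, 0.3, 0.1]
grip_width: 0.0553
grasp_force: 0.0
```

Emit:
move_arm([
  [[-0.03, 0.05, 0, 0, 65], [-0.06, 0.1, 0, 0, 65], [-0.075, 0.11, 0, 0, 65], [-0.075, 0.11, -0.04, 0, 65], [-0.075, 0.11, -0.06, 0, 65]],
])

```text
clock: 42.4
eef_pos: [0.3747, 0.259, 0.0619]
tool_rot: [0.688, 0.725, -0.001, 0.0]
ft_force: [-0.2, 0.9, 0.6]
grip_width: 0.0555
grasp_force: 0.0
```

Run:
```python
from h import *
print(tool()); sideb(.018,(240,140,400,230)); sideb(.01,(270,230,430,380)); c=snap('top')
for b in blanks(c,.018,(100,150,400,300)): print(*b,pf(b[1:3]))
```

```text
(array([374.7, 259. ,  61.9]), np.float64(3.0), array([ 0.61,  0.31, -0.38,  0.88, -0.  ,  2.12]), array([-0.2,  0.9,  0.6]), 55.5, 42.4)
side [764.4  15.2] [ 81.8 224.7] 14.0 plate [ 81.3 194.8]
side [ 596.3 -137. ] [ 41.6 121.7] 80.8 plate [-62.8  19.7]
side [ 433.6 -317.1] [210.9 123.3] 89.2 plate [-197.4 -182.2]
side [ 597.3 -310.1] [218.4 156.8] 89.9 plate [ -36.5 -151.4]
side [529.7 425.4] [ 34.8 124. ] 9.1 plate [-210.8  566.4]
side [372.4 250.3] [ 35.3 122.9] 4.1 plate [-340.8  370.1]
[233. 274.] 376.0 226.8 79.2 31.1 -86.0 1993 [-333.8  347.5]
[163. 213.] 532.0 418.4 117.0 32.1 -81.6 3237 [-207.5  559.8]
[376. 190.] 598.5 -139.7 120.4 33.5 -8.3 3634 [-60.2  17.4]
```

Emit:
move_arm([
  [[0, 0, -0.03, 0, 65], [0, 0, -0.048, 0, 65], [0, 0, -0.055, 0, 65], [0, 0, -0.055, 0, 65], [0, 0, -0.055, 0, 65]],
])

```text
clock: 43.18
eef_pos: [0.3763, 0.2606, 0.0093]
tool_rot: [0.688, 0.725, 0.001, 0.0]
ft_force: [-0.1, 0.4, -0.2]
grip_width: 0.0552
grasp_force: 0.0
```

Emit:
move_arm([
  [[0, 0, 0, 0, 65], [0, 0, 0, 0, 0], [0, 0, 0, 0, 0], [0, 0, 0, 0, 0], [0, 0, 0, 0, 0]],
])

```text
clock: 43.8
eef_pos: [0.3764, 0.2614, 0.01]
tool_rot: [0.688, 0.725, 0.002, -0.0]
ft_force: [-2.9, 0.3, 11.0]
grip_width: -0.0
grasp_force: 5.7
```

Emit:
move_arm([
  [[0, 0, 0.01, 0, 0], [0, 0, 0.06, 0, 0], [0, 0, 0.1, 0, 0], [0, 0, 0.11, 0, 0], [0, 0, 0.11, 0, 0]],
])

```text
clock: 44.42
eef_pos: [0.3756, 0.2603, 0.1186]
tool_rot: [0.688, 0.725, 0.001, 0.0]
ft_force: [0.5, 0.2, 0.4]
grip_width: 0.0
grasp_force: 0.0
```

Emit:
move_arm([
  [[0, 0, 0, 0, 65], [0, 0, 0, 0, 65], [0, 0, 0, 0, 65], [0, 0, 0, 0, 65], [0, 0, 0, 0, 65]],
])

```text
clock: 45.05
eef_pos: [0.3754, 0.2602, 0.1181]
tool_rot: [0.688, 0.725, -0.0, -0.0]
ft_force: [0.2, 0.3, 0.5]
grip_width: 0.0554
grasp_force: 0.0
```

Run:
```python
from h import *
print(tool()); sideb(.01,(270,230,430,380)); c=snap('top')
for b in blanks(c,.01,(100,150,400,300)): print(*b,pf(b[1:3]))
```

```text
(array([375.4, 260.2, 118.1]), np.float64(3.0), array([ 0.61,  0.24, -0.3 ,  1.02, -0.  ,  2.12]), array([0.2, 0.3, 0.5]), 55.4, 45.05)
side [529.7 425.4] [ 34.5 124. ] 9.1 plate [-210.8  566.4]
side [373.1 250.3] [ 35.1 122.8] 3.7 plate [-340.1  370.3]
[230. 274.] 375.7 238.6 99.9 30.8 -86.7 2636 [-335.9  359.1]
[164. 212.] 532.8 421.4 117.5 32.6 -80.6 3134 [-207.1  562.9]
[376. 190.] 600.2 -140.8 121.5 34.0 -8.7 3708 [-58.3  16.6]
```

Unmoved. Descend lower (TCP about 5 mm).

Emit:
move_arm([
  [[-0.001, 0, -0.05, 0, 65], [-0.001, 0, -0.09, 0, 65], [-0.001, 0, -0.107, 0, 65], [-0.001, 0, -0.113, 0, 65], [-0.001, 0, -0.113, 0, 65]],
])

```text
clock: 45.78
eef_pos: [0.3746, 0.2603, 0.0054]
tool_rot: [0.688, 0.725, 0.0, 0.0]
ft_force: [0.4, 1.3, 0.0]
grip_width: 0.0553
grasp_force: 0.0
```

Emit:
move_arm([
  [[0, 0, 0, 0, 65], [0, 0, 0, 0, 0], [0, 0, 0, 0, 0], [0, 0, 0, 0, 0], [0, 0, 0, 0, 0]],
])

```text
clock: 46.4
eef_pos: [0.375, 0.2606, 0.0065]
tool_rot: [0.688, 0.725, 0.001, 0.0]
ft_force: [-1.4, -0.4, 5.2]
grip_width: 0.0308
grasp_force: 58.9
```

Emit:
move_arm([
  [[0, 0, 0.01, 0, 0], [0, 0, 0.06, 0, 0], [0, 0, 0.1, 0, 0], [0, 0, 0.12, 0, 0], [0, 0, 0.12, 0, 0]],
])

```text
clock: 47.02
eef_pos: [0.3755, 0.2609, 0.1271]
tool_rot: [0.688, 0.725, 0.002, 0.0]
ft_force: [-0.4, 0.3, -2.8]
grip_width: 0.0308
grasp_force: 60.5
```

Emit:
move_arm([
  [[0.027, -0.042, 0, 10, 0], [0.054, -0.085, 0, 20, 0], [0.081, -0.127, 0, 30, 0], [0.108, -0.17, 0, 40, 0], [0.135, -0.213, 0, 50, 0]],
])

```text
clock: 47.65
eef_pos: [0.5076, 0.0478, 0.1235]
tool_rot: [0.319, 0.948, -0.001, -0.002]
ft_force: [0.7, 0.1, -2.9]
grip_width: 0.0305
grasp_force: 60.6
```

Emit:
move_arm([
  [[0.027, -0.042, 0, 10, 0], [0.054, -0.085, 0, 20, 0], [0.077, -0.124, 0, 28.6, 0], [0.077, -0.124, 0, 28.6, 0], [0.077, -0.124, -0.03, 28.6, 0]],
])

```text
clock: 48.28
eef_pos: [0.5863, -0.0752, 0.0954]
tool_rot: [0.079, 0.997, 0.0, 0.001]
ft_force: [0.7, 0.1, -3.5]
grip_width: 0.0308
grasp_force: 60.6
```

Emit:
move_arm([
  [[0, 0, -0.03, 0, 0], [0, 0, -0.055, 0, 0], [0, 0, -0.07, 0, 0], [0, 0, -0.077, 0, 0], [0, 0, -0.077, 0, 0]],
])

```text
clock: 48.9
eef_pos: [0.5851, -0.0745, 0.0181]
tool_rot: [0.078, 0.997, 0.0, -0.0]
ft_force: [0.2, 0.4, -3.8]
grip_width: 0.0309
grasp_force: 60.6
```

Run:
```python
from h import *
print(tool(),pf(tool()[0][:2])); sideb(.02,(240,140,400,230));
```

```text
(array([585.1, -74.5,  18.1]), np.float64(81.1), array([-0.13,  0.59, -0.06,  0.93,  0.  ,  0.03]), array([ 0.2,  0.4, -3.8]), 30.9, 48.9) [-83.   79.9]
side [764.2  18. ] [ 80.3 224. ] 14.0 plate [ 80.7 197.6]
side [ 387.9 -261.3] [138.8  60.8] 63.7 plate [-250.8 -133.7]
side [ 543.2 -305.5] [220.3  53.1] 89.2 plate [ -90.7 -154.7]
side [ 657.3 -301.9] [ 41.4 211.7] 7.7 plate [  21.7 -134.5]
```

Emit:
move_arm([
  [[0.002, 0, -0.001, 0.5, 0], [0.004, -0.0005, -0.001, 0.5, 0], [0.006, -0.001, -0.001, 0.5, 0], [0.008, -0.001, -0.001, 0.5, 0], [0.008, -0.001, -0.001, 0.5, 0]],
])

```text
clock: 49.58
eef_pos: [0.5932, -0.0757, 0.0172]
tool_rot: [0.073, 0.997, -0.0, -0.0]
ft_force: [-0.6, -0.0, -3.3]
grip_width: 0.0309
grasp_force: 60.6
```

Emit:
move_arm([
  [[0.001, 0, 0, 0, 0], [0.002, 0, 0, 0, 0], [0.003, -0.0005, 0, 0, 0], [0.003, -0.0005, 0, 0, 0], [0.003, -0.0005, 0, 0, 0]],
])

```text
clock: 50.2
eef_pos: [0.5933, -0.0757, 0.0162]
tool_rot: [0.073, 0.997, 0.0, -0.003]
ft_force: [-6.5, -0.4, -2.2]
grip_width: 0.0307
grasp_force: 60.8
```

Emit:
move_arm([
  [[0, 0, -0.002, 0, 0], [0, 0, -0.002, 0, 0], [0, 0, -0.002, 0, 50], [0, 0, -0.002, 0, 55], [0, 0, -0.002, 0, 55]],
])

```text
clock: 50.82
eef_pos: [0.5976, -0.0763, 0.0161]
tool_rot: [0.073, 0.997, -0.0, 0.001]
ft_force: [-0.3, -0.4, -0.0]
grip_width: 0.0471
grasp_force: 0.0
```

Emit:
move_arm([
  [[0, 0, 0.0, 0, 55], [0, 0, 0.05, 0, 55], [-0.02, 0.02, 0.08, -10, 80], [-0.02, 0.03, 0.08, -20, 80], [-0.02, 0.038, 0.08, -30, 80]],
])

```text
clock: 51.45
eef_pos: [0.5768, -0.0378, 0.0964]
tool_rot: [0.332, 0.943, 0.0, 0.001]
ft_force: [0.3, -0.5, -0.7]
grip_width: 0.0687
grasp_force: 0.0
```

Emit:
move_arm([
  [[0, 0, 0, -10, 80], [0, 0, 0, -20, 80], [0, 0, 0, -30, 80], [0, 0, 0, -40, 80], [0, 0, 0, -50, 80]],
])

```text
clock: 52.08
eef_pos: [0.5765, -0.0382, 0.0954]
tool_rot: [0.699, 0.715, 0.0, 0.0]
ft_force: [-0.3, -0.3, -0.2]
grip_width: 0.0683
grasp_force: 0.0
```

Emit:
move_arm([
  [[0, 0, 0, -10, 80], [0.02, 0, 0, -10, 80], [0.035, 0.002, 0, -10, 80], [0.035, 0.002, 0, -10, 80], [0.035, 0.002, 0, -10, 80]],
])

```text
clock: 52.7
eef_pos: [0.6106, -0.0362, 0.0951]
tool_rot: [0.757, 0.653, -0.0, -0.0]
ft_force: [-0.4, -0.6, -0.1]
grip_width: 0.0684
grasp_force: 0.0
```

Run:
```python
from h import *
print(tool(),pf(tool()[0][:2])); sideb(.018,(260,140,400,230)); sideb(.01,(270,230,430,380))
```

```text
(array([610.6, -36.2,  95.1]), np.float64(-8.4), array([-0.06,  0.55,  0.1 ,  1.12, -0.  ,  1.66]), array([-0.4, -0.6, -0.1]), 68.4, 52.7) [-63.3 121.6]
side [734.7  16.9] [ 21.  200.1] 11.8 plate [ 51.7 192.2]
side [605.5 -74.2] [ 40.3 120.7] 81.4 plate [-62.8  83.2]
side [ 596.3 -137.8] [ 43.4 121.6] 81.7 plate [-62.6  19. ]
side [ 638.8 -252.8] [ 65.1 107.9] 7.7 plate [ -3.8 -88.7]
side [ 389.4 -264.6] [137.4  63.9] 63.8 plate [-248.8 -136.8]
side [ 542.9 -325.9] [ 88.8 202.9] 13.6 plate [ -87.9 -175. ]
side [529.8 425.3] [ 34.5 123.9] 9.2 plate [-210.7  566.3]
```

Emit:
move_arm([
  [[0, 0, -0.04, 0, 80], [0, 0, -0.07, 0, 80], [0, 0, -0.085, 0, 80], [0, 0, -0.092, 0, 80], [0, 0, -0.092, 0, 80]],
])

```text
clock: 53.42
eef_pos: [0.6116, -0.0362, 0.0037]
tool_rot: [0.757, 0.653, 0.0, 0.0]
ft_force: [0.4, -0.4, 0.8]
grip_width: 0.0685
grasp_force: 0.0
```

Emit:
move_arm([
  [[-0.001, -0.008, 0, 0, 80], [-0.0023, -0.016, 0, 0, 80], [-0.0035, -0.024, 0, 0, 80], [-0.0045, -0.031, 0, 0, 80], [-0.0052, -0.035, 0, 0, 80]],
])

```text
clock: 54.05
eef_pos: [0.6062, -0.0717, 0.0035]
tool_rot: [0.757, 0.653, 0.0, 0.0]
ft_force: [0.1, 1.4, 1.1]
grip_width: 0.0684
grasp_force: 1.2
```

Emit:
move_arm([
  [[-0.0002, -0.0015, 0, 0, 80], [-0.0004, -0.003, 0, 0, 80], [-0.0006, -0.004, 0, 0, 80], [-0.0008, -0.005, 0, 0, 80], [-0.0009, -0.006, 0, 0, 80]],
])

```text
clock: 54.68
eef_pos: [0.6052, -0.0771, 0.0033]
tool_rot: [0.757, 0.653, -0.0, -0.0]
ft_force: [0.4, 2.2, 1.9]
grip_width: 0.0682
grasp_force: 1.2
```

Emit:
move_arm([
  [[-0.0002, -0.001, 0, 0, 80], [-0.0003, -0.002, 0, 0, 80], [-0.0005, -0.003, 0, 0, 80], [-0.0006, -0.004, 0, 0, 80], [-0.0006, -0.004, 0, 0, 80]],
])

```text
clock: 55.3
eef_pos: [0.6049, -0.0785, 0.0033]
tool_rot: [0.757, 0.654, 0.002, -0.002]
ft_force: [0.7, 9.5, 2.0]
grip_width: 0.0681
grasp_force: 4.7
```

Emit:
move_arm([
  [[0.001, 0.008, 0, 0, 80], [0.002, 0.016, 0, 0, 80], [0.002, 0.016, 0.03, 0, 80], [0.002, 0.016, 0.08, 0, 80], [0.002, 0.016, 0.12, 0, 65]],
])

```text
clock: 55.92
eef_pos: [0.6067, -0.0655, 0.1248]
tool_rot: [0.757, 0.653, -0.0, 0.001]
ft_force: [1.0, 0.2, -0.3]
grip_width: 0.0556
grasp_force: 0.0
```

Emit:
move_arm([
  [[-0.02, 0.05, 0, 4, 65], [-0.035, 0.11, 0, 8, 65], [-0.045, 0.17, 0, 12, 65], [-0.055, 0.23, 0, 16, 65], [-0.06, 0.28, 0, 17.7, 65]],
])

```text
clock: 56.55
eef_pos: [0.5458, 0.2166, 0.1232]
tool_rot: [0.647, 0.763, -0.0, 0.0]
ft_force: [1.0, 0.1, -0.4]
grip_width: 0.0555
grasp_force: 0.0
```

Emit:
move_arm([
  [[-0.005, 0.06, 0, 0, 65], [-0.01, 0.12, 0, 0, 65], [-0.012, 0.18, 0, 0, 65], [-0.0155, 0.214, -0.03, 0, 65], [-0.0155, 0.214, -0.06, 0, 65]],
])

```text
clock: 57.18
eef_pos: [0.5304, 0.4321, 0.0622]
tool_rot: [0.646, 0.763, 0.001, 0.0]
ft_force: [-0.2, -0.8, -0.2]
grip_width: 0.0554
grasp_force: 0.0
```

Run:
```python
from h import *
print(tool()); sideb(.01,(270,230,430,380)); c=snap('top')
for b in blanks(c,.018,(100,150,400,300)): print(*b,pf(b[1:3]))
```

```text
(array([530.4, 432.1,  62.2]), np.float64(9.5), array([ 0.68,  0.71,  0.3 ,  1.16, -0.  ,  2.09]), array([-0.2, -0.8, -0.2]), 55.4, 57.175)
side [529.9 425.3] [ 34.2 124.2] 9.2 plate [-210.6  566.4]
[167. 212.] 533.0 410.2 96.6 31.5 -81.0 2424 [-205.3  551.8]
[367. 189.] 601.8 -111.5 122.4 90.2 -8.3 7328 [-61.   45.8]
```

Run:
```python
from h import *
c=snap('top'); cv2.imwrite('pics/k.png',rect(c,.018,.46,.70,-.20,.12)[:,:,::-1])
```

```text
(no output)
```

View pics/k.png

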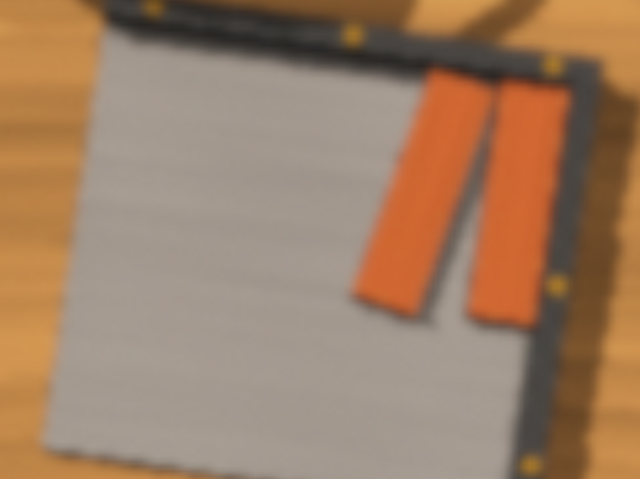

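Emit:
move_arm([
  [[0, 0, 0.04, 0, 80], [0.005, -0.05, 0.06, -4, 80], [0.01, -0.11, 0.06, -8, 80], [0.015, -0.17, 0.06, -12, 80], [0.02, -0.22, 0.06, -17.7, 80]],
])

```text
clock: 57.95
eef_pos: [0.5521, 0.2059, 0.1258]
tool_rot: [0.759, 0.651, 0.002, 0.001]
ft_force: [1.1, -0.3, 0.3]
grip_width: 0.0681
grasp_force: 0.0
```

Emit:
move_arm([
  [[0.015, -0.06, 0, 0, 80], [0.03, -0.12, 0, 0, 80], [0.045, -0.18, 0, 0, 80], [0.058, -0.235, 0, 0, 80], [0.058, -0.252, 0, 0, 80]],
])

```text
clock: 58.58
eef_pos: [0.6103, -0.0479, 0.1255]
tool_rot: [0.759, 0.651, 0.001, 0.002]
ft_force: [0.1, 0.5, 0.2]
grip_width: 0.068
grasp_force: 0.0
```

Emit:
move_arm([
  [[0, 0, -0.04, 0, 80], [0, 0, -0.08, 0, 80], [0, 0, -0.105, 0, 80], [0, 0, -0.117, 0, 80], [0, 0, -0.117, 0, 80]],
])

```text
clock: 59.2
eef_pos: [0.609, -0.043, 0.0066]
tool_rot: [0.757, 0.653, -0.0, -0.0]
ft_force: [-0.1, -1.3, 0.5]
grip_width: 0.068
grasp_force: 0.0
```

Run:
```python
from h import *
print(tool(),pf(tool()[0][:2])); sideb(.018,(260,140,400,230))
```

```text
(array([609. , -43. ,   6.6]), np.float64(-8.4), array([-0.07,  0.63, -0.01,  0.93, -0.  ,  1.65]), array([-0.1, -1.3,  0.5]), 68.0, 59.2) [-63.9 114.6]
side [735.2  15. ] [ 20.9 196. ] 11.8 plate [ 52.4 190.4]
side [ 613.3 -101.2] [52.9 87.5] 70.1 plate [-51.1  57.7]
side [ 386.5 -252.1] [150.7  70.5] 51.3 plate [-253.5 -124.8]
side [ 560.6 -314.6] [ 93.1 204.1] 3.2 plate [ -72.1 -161.2]
```

Emit:
move_arm([
  [[0, 0, -0.003, 0, 80], [-0.001, -0.008, -0.003, 0, 80], [-0.0023, -0.016, -0.003, 0, 80], [-0.0035, -0.024, -0.003, 0, 80], [-0.0043, -0.029, -0.003, 0, 80]],
])

```text
clock: 59.88
eef_pos: [0.6046, -0.0728, 0.0034]
tool_rot: [0.757, 0.653, 0.0, -0.0]
ft_force: [-0.4, 2.7, 0.1]
grip_width: 0.0681
grasp_force: 0.7
```

Emit:
move_arm([
  [[-0.0002, -0.0015, 0, 0, 80], [-0.0004, -0.003, 0, 0, 80], [-0.0006, -0.004, 0, 0, 80], [-0.0008, -0.005, 0, 0, 80], [-0.0009, -0.006, 0, 0, 80]],
])

```text
clock: 60.5
eef_pos: [0.6039, -0.078, 0.0033]
tool_rot: [0.757, 0.653, 0.0, -0.0]
ft_force: [-0.7, 2.7, 1.9]
grip_width: 0.0687
grasp_force: 1.4
```

Emit:
move_arm([
  [[-0.0002, -0.001, 0, 0, 80], [-0.0003, -0.002, 0, 0, 80], [-0.0005, -0.003, 0, 0, 80], [-0.0006, -0.004, 0, 0, 80], [-0.0006, -0.004, 0, 0, 80]],
])

```text
clock: 61.12
eef_pos: [0.6038, -0.0784, 0.0034]
tool_rot: [0.756, 0.654, 0.003, -0.002]
ft_force: [0.6, 11.9, 2.5]
grip_width: 0.0684
grasp_force: 6.1
```

Emit:
move_arm([
  [[0.001, 0.008, 0, 0, 80], [0.002, 0.016, 0, 0, 80], [0.002, 0.016, 0.03, 0, 80], [0.002, 0.016, 0.08, 0, 80], [0.002, 0.016, 0.12, 0, 65]],
])

```text
clock: 61.75
eef_pos: [0.6057, -0.0668, 0.1251]
tool_rot: [0.757, 0.653, -0.0, 0.001]
ft_force: [1.2, 0.5, -0.4]
grip_width: 0.0556
grasp_force: 0.0
```

Emit:
move_arm([
  [[-0.02, 0.05, 0, 4, 65], [-0.035, 0.11, 0, 8, 65], [-0.045, 0.17, 0, 12, 65], [-0.055, 0.23, 0, 16, 65], [-0.06, 0.28, 0, 17.7, 65]],
])

```text
clock: 62.38
eef_pos: [0.5449, 0.2155, 0.1235]
tool_rot: [0.647, 0.763, 0.0, 0.001]
ft_force: [0.3, 0.4, 0.1]
grip_width: 0.0555
grasp_force: 0.0
```

Emit:
move_arm([
  [[-0.005, 0.06, 0, 0, 65], [-0.01, 0.12, 0, 0, 65], [-0.012, 0.18, 0, 0, 65], [-0.014, 0.216, -0.03, 0, 65], [-0.014, 0.216, -0.06, 0, 65]],
])

```text
clock: 63.0
eef_pos: [0.5311, 0.4334, 0.0625]
tool_rot: [0.646, 0.763, 0.001, 0.001]
ft_force: [0.0, -0.9, 0.3]
grip_width: 0.0553
grasp_force: 0.0
```

Run:
```python
from h import *
print(tool()); sideb(.01,(270,230,430,380)); c=snap('top')
for b in blanks(c,.018,(100,150,400,300)): print(*b,pf(b[1:3]))
```

```text
(array([531.1, 433.4,  62.5]), np.float64(9.5), array([ 0.68,  0.71,  0.3 ,  1.16, -0.  ,  2.09]), array([ 0. , -0.9,  0.3]), 55.3, 63.0)
side [529.6 425.3] [ 35.  124.2] 9.1 plate [-210.9  566.3]
[167. 212.] 533.2 409.2 98.8 31.1 -81.4 2431 [-205.   550.9]
[370. 190.] 601.0 -122.7 120.9 67.9 -8.3 7554 [-60.2  34.6]
```

Emit:
move_arm([
  [[0, 0, -0.03, 0, 65], [0, 0, -0.05, 0, 65], [0, 0, -0.057, 0, 65], [0, 0, -0.057, 0, 65], [0, 0, -0.057, 0, 65]],
])

```text
clock: 63.72
eef_pos: [0.5323, 0.4302, 0.008]
tool_rot: [0.648, 0.762, 0.001, 0.0]
ft_force: [0.1, 0.1, 0.3]
grip_width: 0.0556
grasp_force: 0.0
```

Emit:
move_arm([
  [[0, 0, 0, 0, 65], [0, 0, 0, 0, 0], [0, 0, 0, 0, 0], [0, 0, 0, 0, 0], [0, 0, 0, 0, 0]],
])

```text
clock: 64.35
eef_pos: [0.5317, 0.4301, 0.0074]
tool_rot: [0.648, 0.762, 0.001, 0.0]
ft_force: [-0.7, -0.8, 5.3]
grip_width: 0.0305
grasp_force: 59.1
```

Emit:
move_arm([
  [[0, 0, 0.01, 0, 0], [0, 0, 0.06, 0, 0], [0, 0, 0.1, 0, 0], [0, 0, 0.11, 0, 0], [0, 0, 0.11, 0, 0]],
])

```text
clock: 64.97
eef_pos: [0.531, 0.4296, 0.1155]
tool_rot: [0.648, 0.762, -0.0, -0.0]
ft_force: [0.1, -0.4, -6.1]
grip_width: 0.0305
grasp_force: 60.5
```

Emit:
move_arm([
  [[0.008, -0.055, 0.01, 10, 0], [0.016, -0.11, 0.01, 20, 0], [0.024, -0.165, 0.01, 30, 0], [0.032, -0.22, 0.01, 40, 0], [0.037, -0.272, 0.01, 50, 0]],
])

```text
clock: 65.6
eef_pos: [0.5665, 0.1553, 0.123]
tool_rot: [0.262, 0.965, -0.002, -0.002]
ft_force: [0.3, -0.1, -4.3]
grip_width: 0.0306
grasp_force: 60.6
```

Emit:
move_arm([
  [[0.006, -0.05, 0, 10, 0], [0.01, -0.1, 0, 20, 0], [0.019, -0.15, 0, 22.2, 0], [0.026, -0.2, 0, 22.2, 0], [0.026, -0.2, 0, 22.2, 0]],
])

```text
clock: 66.22
eef_pos: [0.5926, -0.0461, 0.123]
tool_rot: [0.077, 0.997, -0.001, -0.003]
ft_force: [-0.6, 0.6, -3.3]
grip_width: 0.0308
grasp_force: 60.7
```

Emit:
move_arm([
  [[0, 0, -0.04, 0, 0], [0, 0, -0.075, 0, 0], [0, 0, -0.095, 0, 0], [0, 0, -0.105, 0, 0], [0, 0, -0.105, 0, 0]],
])

```text
clock: 66.85
eef_pos: [0.5928, -0.0415, 0.0196]
tool_rot: [0.074, 0.997, 0.0, -0.002]
ft_force: [0.0, 0.5, -3.5]
grip_width: 0.0304
grasp_force: 60.7
```

Run:
```python
from h import *
print(tool(),pf(tool()[0][:2]));
```

```text
(array([592.8, -41.5,  19.6]), np.float64(81.5), array([-0.07,  0.59, -0.04,  0.94,  0.  ,  0.08]), array([ 0. ,  0.5, -3.5]), 30.4, 66.85) [-80.2 113.7]
```

Emit:
move_arm([
  [[0.002, 0, -0.002, 0, 0], [0.004, -0.0005, -0.003, 0, 0], [0.006, -0.001, -0.003, 0, 0], [0.008, -0.001, -0.003, 0, 0], [0.009, -0.0015, -0.003, 0, 0]],
])

```text
clock: 67.47
eef_pos: [0.6036, -0.0438, 0.0185]
tool_rot: [0.074, 0.997, 0.0, 0.0]
ft_force: [0.1, -0.1, -4.5]
grip_width: 0.0304
grasp_force: 60.7
```

Emit:
move_arm([
  [[0.001, 0, 0, 0, 0], [0.002, 0, 0, 0, 0], [0.003, -0.0005, 0, 0, 0], [0.003, -0.0005, 0, 0, 0], [0.003, -0.0005, 0, 0, 0]],
])

```text
clock: 68.1
eef_pos: [0.6048, -0.0439, 0.0177]
tool_rot: [0.074, 0.997, 0.0, -0.001]
ft_force: [-5.3, 2.0, -3.3]
grip_width: 0.0306
grasp_force: 60.8
```

Emit:
move_arm([
  [[0, 0, -0.0015, 0, 0], [0, 0, -0.003, 0, 0], [0, 0, -0.003, 0, 0], [0, 0, -0.003, 0, 50], [0, 0, -0.003, 0, 55]],
])

```text
clock: 68.72
eef_pos: [0.6089, -0.0445, 0.0169]
tool_rot: [0.074, 0.997, -0.0, 0.003]
ft_force: [-0.4, 0.3, 0.5]
grip_width: 0.0471
grasp_force: 0.0
```

Emit:
move_arm([
  [[0, 0, 0.0, 0, 55], [0, 0, 0.05, 0, 55], [-0.02, 0.02, 0.08, -10, 80], [-0.02, 0.03, 0.08, -20, 80], [-0.02, 0.038, 0.08, -30, 80]],
])

```text
clock: 69.35
eef_pos: [0.5873, -0.0058, 0.0967]
tool_rot: [0.332, 0.943, 0.001, 0.002]
ft_force: [0.5, 0.6, 0.7]
grip_width: 0.0684
grasp_force: 0.0
```

Emit:
move_arm([
  [[0, 0, 0, -10, 80], [0, 0, 0, -20, 80], [0, 0, 0, -30, 80], [0, 0, 0, -40, 80], [0, 0, 0, -50, 80]],
])

```text
clock: 69.97
eef_pos: [0.5871, -0.0063, 0.0957]
tool_rot: [0.7, 0.714, 0.001, 0.001]
ft_force: [0.6, -0.6, 0.1]
grip_width: 0.0686
grasp_force: 0.0
```

Emit:
move_arm([
  [[0, 0, 0, -10, 80], [0, 0, 0, -10, 80], [0, 0, 0, -10, 80], [0, 0, 0, -10, 80], [0, 0, 0, -10, 80]],
])

```text
clock: 70.6
eef_pos: [0.5863, -0.0062, 0.0953]
tool_rot: [0.757, 0.653, 0.0, 0.0]
ft_force: [0.3, -0.3, 0.7]
grip_width: 0.0683
grasp_force: 0.0
```

Run:
```python
from h import *
print(tool(),pf(tool()[0][:2])); sideb(.018,(260,140,400,230)); c=snap('top')
print(p2w(c,[(297,146),(268,120),(325,125)],.06))
```

```text
(array([586.3,  -6.2,  95.3]), np.float64(-8.5), array([-0.01,  0.5 ,  0.02,  1.09,  0.  ,  1.71]), array([ 0.3, -0.3,  0.7]), 68.3, 70.6) [-91.8 147.7]
side [610.8 -41.2] [ 39.4 121.2] 81.2 plate [-62.4 116.6]
side [735.2  15. ] [ 20.9 196. ] 11.8 plate [ 52.4 190.4]
side [ 598.4 -120.2] [ 76.3 122. ] 82.4 plate [-63.1  36.7]
side [ 472.  -326.2] [194.5  50.6] 87.3 plate [-158.1 -185.6]
side [ 545.6 -309.1] [ 63.9 216.9] 3.2 plate [ -87.8 -157.9]
[[ 0.70445535  0.07044856]
 [ 0.7755565   0.14853008]
 [ 0.76323983 -0.00197894]]
```

Emit:
move_arm([
  [[0.028, 0.002, 0, 0, 80], [0.028, 0.002, -0.04, 0, 80], [0.028, 0.002, -0.075, 0, 80], [0.028, 0.002, -0.092, 0, 80], [0.028, 0.002, -0.092, 0, 80]],
])

```text
clock: 71.32
eef_pos: [0.6145, -0.0042, 0.0031]
tool_rot: [0.758, 0.653, -0.0, -0.0]
ft_force: [-0.6, 0.3, -0.0]
grip_width: 0.0682
grasp_force: 0.0
```

Emit:
move_arm([
  [[-0.001, -0.008, 0, 0, 80], [-0.0023, -0.016, 0, 0, 80], [-0.0035, -0.024, 0, 0, 80], [-0.0045, -0.031, 0, 0, 80], [-0.0049, -0.033, 0, 0, 80]],
])

```text
clock: 71.95
eef_pos: [0.6098, -0.0376, 0.0038]
tool_rot: [0.758, 0.652, 0.001, 0.0]
ft_force: [0.9, 2.8, 2.5]
grip_width: 0.068
grasp_force: 1.7
```

Emit:
move_arm([
  [[-0.0002, -0.0015, 0, 0, 80], [-0.0004, -0.003, 0, 0, 80], [-0.0006, -0.004, 0, 0, 80], [-0.0008, -0.005, 0, 0, 80], [-0.0009, -0.006, 0, 0, 80]],
])

```text
clock: 72.58
eef_pos: [0.6084, -0.0431, 0.0033]
tool_rot: [0.758, 0.653, -0.0, -0.0]
ft_force: [0.3, 3.4, 2.9]
grip_width: 0.0681
grasp_force: 1.8
```

Emit:
move_arm([
  [[-0.0002, -0.001, 0, 0, 80], [-0.0003, -0.002, 0, 0, 80], [-0.0005, -0.003, 0, 0, 80], [-0.0005, -0.003, 0, 0, 80], [-0.0005, -0.003, 0, 0, 80]],
])

```text
clock: 73.2
eef_pos: [0.6082, -0.0446, 0.0033]
tool_rot: [0.757, 0.653, 0.001, -0.001]
ft_force: [1.1, 7.7, 2.1]
grip_width: 0.0683
grasp_force: 3.7
```

Emit:
move_arm([
  [[0.001, 0.008, 0, 0, 80], [0.002, 0.018, 0, 0, 80], [0.002, 0.018, 0.04, 0, 80], [0.002, 0.018, 0.08, 0, 80], [0.002, 0.018, 0.13, 0, 80]],
])

```text
clock: 73.82
eef_pos: [0.6087, -0.0283, 0.1331]
tool_rot: [0.758, 0.653, -0.002, -0.001]
ft_force: [0.7, 0.4, 0.3]
grip_width: 0.0679
grasp_force: 0.0
```

Emit:
move_arm([
  [[-0.03, 0.05, 0, 0, 80], [-0.06, 0.1, 0, 0, 80], [-0.09, 0.15, 0, 0, 80], [-0.12, 0.2, 0, 0, 80], [-0.15, 0.25, 0, 0, 80]],
])

```text
clock: 74.45
eef_pos: [0.4587, 0.2229, 0.1331]
tool_rot: [0.758, 0.652, -0.0, 0.001]
ft_force: [1.0, 0.7, 0.1]
grip_width: 0.068
grasp_force: 0.0
```

Emit:
move_arm([
  [[-0.03, 0.05, 0, 0, 80], [-0.06, 0.1, 0, 0, 80], [-0.06, 0.1, 0, 0, 80], [-0.06, 0.1, 0, 0, 80], [-0.06, 0.1, 0, 0, 80]],
])

```text
clock: 75.08
eef_pos: [0.4006, 0.3205, 0.1331]
tool_rot: [0.758, 0.652, -0.0, 0.0]
ft_force: [1.1, -1.2, -0.4]
grip_width: 0.0683
grasp_force: 0.0
```

Run:
```python
from h import *
print(tool()); c=snap('top','l0.png'); sideb(.018,(260,140,400,230))
for b in blanks(c,.018,(280,150,525,300)): print(*b,pf(b[1:3]))
im=c['color'][150:300,280:525]; cv2.imwrite('pics/l.png',cv2.resize(im,None,fx=3.2,fy=3.2,interpolation=cv2.INTER_CUBIC)[:,:,::-1])
```

```text
(array([400.6, 320.5, 133.1]), np.float64(-8.6), array([ 0.68,  0.33, -0.14,  1.1 , -0.  ,  2.4 ]), array([ 1.1, -1.2, -0.4]), 68.3, 75.075)
side [734.7  16.9] [ 21.  200.1] 11.8 plate [ 51.7 192.2]
side [ 601.1 -103.1] [109.5 122. ] 81.8 plate [-63.  54.]
side [ 451.4 -317.9] [209.4  92. ] 87.7 plate [-179.7 -180.4]
side [ 597.8 -310.2] [220.1 155.8] 89.2 plate [ -35.9 -151.4]
[454. 192.] 595.3 -344.6 204.6 37.4 89.5 5776 [ -33.4 -185.8]
[364. 189.] 603.2 -106.2 121.2 101.1 -8.3 11507 [-60.4  51.2]
```

View pics/l.png

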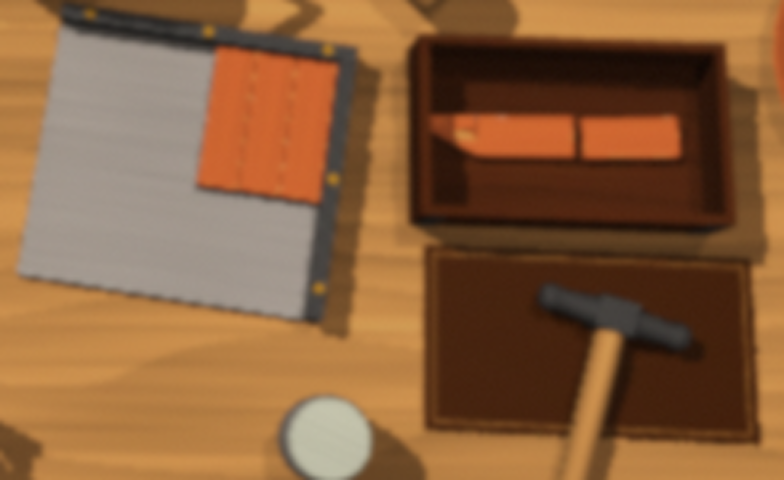

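The picture shows the three sound blanks as one closed 121 x 101 mm block in the plate's inner corner (crop pixels 200–335, 50–200). The snipped and short blanks are in the box, and the hammer head and grip point are on the mat.

```bash
python3 -c "
from workcell import job
print(job.job_done())"
```

```text
the job is handed in; nothing more can be done
None
```

The job is handed in at about 75 s on the robot's clock: the hammer is on the mat, the two spoilt blanks (snipped and short) are in the scrap box, and in the last top-camera picture the three sound blanks lie flush in the inner corner (121 x 101 mm overall); the hand-in returned no verdict.

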